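# Build the honey-jar caddy tower at the buffet

## Task

Set up the honey tower on the buffet: pull the chest's drawer all the way out to its stop, then share out the honey jars from it among the caddies, no more than one jar to a caddy (the fixed base caddy on its brass plinth may have one too), and stack all the loose caddies in one tower on the base caddy, every one turned with its finger lip over the base's lip so that they stack properly on their lugs and do not nest. Finish with the drawer pushed fully shut, and leave the little bowl and the shaker standing among the caddies where they are.

Things in the scene. Friction and masses are not known exactly. Their poses are not given: they have to be found in the camera images.
- base: The base caddy, of the same shape as the loose caddies but fixed on a brass plinth (142 x 90 x 20 mm) that is fixed on the table. Origin: centre of the caddy's underside, 20 mm above the table; z up, x along its length towards the end with the finger lip and single notch. Place and yaw vary.
- caddy1: Loose white stack-and-nest caddy (open tote), 0.13 to 0.25 kg; all caddies are alike, two or three are present, None if absent. Origin: centre of underside; z out of the mouth, x along its length to the finger-lip end. 120 (x) x 66 mm (y) over the upright collar, which spans 32 to 70 mm height (rim); grip its long sides from above. Below the collar the body is 104 x 50 mm.
- caddy2: Like caddy1. Inside: floor at 5 mm, 100 x 46 mm up to a step at 36 mm, above it 112 x 58 mm. Its +x end has one 20 mm notch in the middle of the rim, a 44 mm wide finger lip standing 16 mm out at 34 mm height, and two small lugs low on the body; the -x end has two notches, one lug and no lip. None if absent.
- caddy3: Like caddy1. Set on a caddy facing the same way (lip over lip), its lugs rest on the rim below: it STACKS, its body 12 mm down in the mouth below (4 mm play all round), underside 58 mm above that caddy's underside. Turned half round, the lugs drop through the notches: it NESTS at 36 mm, or sits on the jar inside. None if absent.
- caddy1_lip (a point): Outer edge of caddy1's finger lip: the point 76 mm along +x from its origin, at 34 mm height.
- caddy2_lip (a point): Outer edge of caddy2's finger lip: the point 76 mm along +x from its origin, at 34 mm height.
- caddy3_lip (a point): Outer edge of caddy3's finger lip: the point 76 mm along +x from its origin, at 34 mm height.
- jar1: Small amber honey jar with a flat metal lid: an upright cylinder, 36 mm diameter, 42 mm tall, 40 to 85 g, origin at its centre, z along its axis towards the lid. Starts standing on the drawer's floor. It may stand or lie in a caddy. Two or three jars are present; None if absent.
- jar2: A honey jar, identical to jar1; None if absent.
- jar3: A honey jar, identical to jar1; None if absent.
- chest: Low brass chest, 260 mm deep (x) by 270 wide (y) by 85 mm high, fixed on the table. Origin: centre of its underside; its front with the drawer faces its own -x. Place and yaw vary.
- drawer (a joint): The drawer's travel in m along the chest's own -x: 0 is fully shut, 0.145 is the stop. It moves with about 1.5 N of friction and stays where it is left; it may start open by up to 18 mm.
- handle (a point): Middle of the drawer's handle, a level steel bar, 11 mm thick and 110 mm long along the chest's y, 35 mm in front of the drawer's front panel and 35 mm below the chest's top (50 mm above the table). Moves with the drawer; can be pinched from above across the bar.
- drawer_floor (a point): Middle of the drawer compartment's floor (16 mm above the table), axes as the chest; moves with the drawer. The compartment is 120 (x) by 212 mm (y), side and back walls 24 mm high above the floor, front panel 57 mm. At the stop its back wall is 11 mm clear of the chest. The jars stand in a row across it, about 62 mm apart.
- ramekin: Bystander: small white dip bowl, 56 mm across, 34 mm high, among the caddies; leave it. Origin: centre of its underside.
- shaker: Bystander: steel salt shaker, 32 mm diameter, 56 mm tall, between base and drawer; leave it. Origin: centre of its underside.
Things that resemble listed ones, but are neither listed nor needed, are in the scene too. What is shaped like the caddy3 but green is not meant.

How it is judged:
On the way:
1. the drawer is pulled out to its stop (value of joint drawer above 0.137 m), for 0.2 s.
At the end, for the whole second after the job is handed in: Each loose caddy present is level in one tower on the base (within 20 mm sideways, 0.2 rad, lips the same way), stacked at 58 mm a tier (within 3.5 mm); each jar present is in a caddy of the tower, no two in one; drawer shut within 8 mm; all at rest (horizontal distance between each of caddy1, caddy2, caddy3 and base below 0.02 m and angle between the x axis of each of caddy1, caddy2, caddy3 and the x axis of base, either way round below 0.2 rad and x of each of caddy1_lip, caddy2_lip, caddy3_lip in the frame of base above 0.03 m and angle between each of caddy1, caddy2, caddy3's own z axis and vertical below 0.04 rad and linear speed of each of caddy1, caddy2, caddy3 below 0.02 m/s and (z of caddy1 in the frame of base between 0.0545 and 0.0615 m or z of caddy1 in the frame of base between 0.1125 and 0.1195 m or z of caddy1 in the frame of base between 0.1705 and 0.1775 m) and (z of caddy2 in the frame of base between 0.0545 and 0.0615 m or z of caddy2 in the frame of base between 0.1125 and 0.1195 m or z of caddy2 in the frame of base between 0.1705 and 0.1775 m) and (z of caddy3 in the frame of base between 0.0545 and 0.0615 m or z of caddy3 in the frame of base between 0.1125 and 0.1195 m or z of caddy3 in the frame of base between 0.1705 and 0.1775 m) and x of jar1 in the frame of base between -0.06 and 0.06 m and y of jar1 in the frame of base between -0.04 and 0.04 m and linear speed of each of jar1, jar2, jar3 below 0.03 m/s and (z of jar1 in the frame of base between 0.012 and 0.045 m or z of jar1 in the frame of base between 0.07 and 0.103 m or z of jar1 in the frame of base between 0.128 and 0.161 m or z of jar1 in the frame of base between 0.186 and 0.219 m) and x of jar2 in the frame of base between -0.06 and 0.06 m and y of jar2 in the frame of base between -0.04 and 0.04 m and (z of jar2 in the frame of base between 0.012 and 0.045 m or z of jar2 in the frame of base between 0.07 and 0.103 m or z of jar2 in the frame of base between 0.128 and 0.161 m or z of jar2 in the frame of base between 0.186 and 0.219 m) and x of jar3 in the frame of base between -0.06 and 0.06 m and y of jar3 in the frame of base between -0.04 and 0.04 m and (z of jar3 in the frame of base between 0.012 and 0.045 m or z of jar3 in the frame of base between 0.07 and 0.103 m or z of jar3 in the frame of base between 0.128 and 0.161 m or z of jar3 in the frame of base between 0.186 and 0.219 m) and ((z of jar1 in the frame of base below 0.056 m and z of jar2 in the frame of base above 0.056 m) or (z of jar2 in the frame of base below 0.056 m and z of jar1 in the frame of base above 0.056 m) or (z of jar1 in the frame of base below 0.114 m and z of jar2 in the frame of base above 0.114 m) or (z of jar2 in the frame of base below 0.114 m and z of jar1 in the frame of base above 0.114 m) or (z of jar1 in the frame of base below 0.172 m and z of jar2 in the frame of base above 0.172 m) or (z of jar2 in the frame of base below 0.172 m and z of jar1 in the frame of base above 0.172 m)) and ((z of jar1 in the frame of base below 0.056 m and z of jar3 in the frame of base above 0.056 m) or (z of jar3 in the frame of base below 0.056 m and z of jar1 in the frame of base above 0.056 m) or (z of jar1 in the frame of base below 0.114 m and z of jar3 in the frame of base above 0.114 m) or (z of jar3 in the frame of base below 0.114 m and z of jar1 in the frame of base above 0.114 m) or (z of jar1 in the frame of base below 0.172 m and z of jar3 in the frame of base above 0.172 m) or (z of jar3 in the frame of base below 0.172 m and z of jar1 in the frame of base above 0.172 m)) and ((z of jar2 in the frame of base below 0.056 m and z of jar3 in the frame of base above 0.056 m) or (z of jar3 in the frame of base below 0.056 m and z of jar2 in the frame of base above 0.056 m) or (z of jar2 in the frame of base below 0.114 m and z of jar3 in the frame of base above 0.114 m) or (z of jar3 in the frame of base below 0.114 m and z of jar2 in the frame of base above 0.114 m) or (z of jar2 in the frame of base below 0.172 m and z of jar3 in the frame of base above 0.172 m) or (z of jar3 in the frame of base below 0.172 m and z of jar2 in the frame of base above 0.172 m)) and value of joint drawer below 0.008 m); the robot touches nothing.
It fails at once if the bowl or the shaker is shifted by more than 60 mm or knocked over (distance of any of ramekin, shaker from where it was at the start of the episode above 0.06 m or angle between any of ramekin, shaker's own z axis and vertical above 0.7 rad).
Of caddy1, caddy2, caddy3 only 2 to 3 are there at a start; the rules pass over those that are not, and their reading is None.
Of jar1, jar2, jar3 only 2 to 3 are there at a start; the rules pass over those that are not, and their reading is None.
At some moment in a run one of jar1, jar2, jar3 may be knocked a few centimetres aside while the robot is not near it.
Once in a run the grip may slacken for a moment while it holds something.
It also fails if it takes over 210 s, if anything falls off the work surface, if the arm or the gripper's body presses on something with over 40 N, if the wrist force passes 120 N, or if a joint passes its speed limit or range.

## Robot

A 6-joint arm with a two-finger parallel gripper is mounted at the origin on the work surface. World frame = base frame: x ahead of the robot, y to its left, z up, the work surface at z = 0. Lengths are in m, angles in rad, forces in N, time in s.
With the tool pointing down it reaches from about 0.25 to 0.85 m from the base axis. Payload 12.5 kg.
Tool frame: the origin (TCP) lies at the very end of the fingers, on their centre line; the grasp point (between the pads) lies 19 mm behind it; x points along the fingers, y is the direction in which the jaws open and shut, and the axes are right-handed (so a half turn about x gives the same grasp; the last joint's range is limited). The gripper opens to 93 mm and grips with 3 to 60 N. Pads are 15 mm wide; open, the fingers measure 128 mm over their backs; the gripper's body (75 mm by 188 mm) begins 65 mm behind the grasp point.
Start: joints at [-1.405, 0.351, 1.652, -0, 1.139, -0.085], TCP at [0.137, -0.533, 0.219] pointing down, gripper open.
Joint ranges: [-2.75, 2.75], [-0.79, 2.1], [0.01, 2.65], [-1.57, 4.71], [0.07, 3.14], [-2.87, 2.87]. Speed limits (rad/s): [2.22, 2.22, 2.79, 3.14, 3.14, 3.14].

## Interface

Orientations are given as a unit quaternion [x, y, z, w].
In Python, from plant import ctrl gives the robot as it stands.
- The arm moves only by the tool apply_moves, never from a script. Its argument "moves" is a list of rows, each a list of 3 entries, a list of its own where there are three numbers: the gripper command: -1 is fully open, 1 is shut, values between are in proportion, then the shift along the tool's x, y, z in m, then the turn about the tool's x in degrees. A call has 1 to 10 rows; each row shifts and turns the commanded pose from where the row before left it, along the tool's axes as they then stand; what a row does not reach is not made up. A row lasts 1/12 s, in which the tool goes at most 41.7 mm and 7.16 degrees, less where a joint would pass 70% of its speed; a pose out of reach is approached as far as the arm can. A call with a gripper value outside its range is refused whole. The fingers move at their own pace and stop on an object; "force" is the grip in N (left out, the last holds). Time passes only in rows, so rows that do not move let the fingers close. It gives the time, the measured TCP pose, the force and the opening at its end, in the units of the state.
- ctrl.get_state(): the state, without advancing time (a new reading comes with each control period).
- ctrl.get_image(name): name is "scene" or "top" or "wrist"; returns a dict with "frame" (384x512x3 uint8, blue, green, red), "range_z" (384x512 float32, m along the optical axis (not along the pixel's ray), 0 where there is no reading), "fov_y" (degrees; the focal length in pixels is half the picture's height over the tangent of half this angle, whatever the lens; pixels are square), "cx", "cy" (the principal point, pixels), "xyz" and "orientation" of the camera in the world; the wrist camera has in their place "T_tool_cam" (4x4, takes a point from camera to tool coordinates, whose origin is the TCP and whose axes are the tool frame's). Camera axes: x right, y down, z forward; pixel columns grow to the right and rows downward; lengths in m; the calibration is good to about 2 mm. The wrist camera is an equidistant fisheye: a pixel r from the principal point sees the ray r / f radians off the axis. A picture is of the moment at which its call begins: read the wrist's pose just before it.
- ctrl.finish_job(): hands the job in, once; it reports no verdict.
Trained networks look in the newest picture that a camera, given by its name, has taken for a name from the list of things; names that differ only in an ending like _2 or _b are one class to them, and where a whole thing is asked for, a point or a joint stands for the part that bears it (a point fixed in the world has none). Each returns a list of dicts, best first, with "score" (0 to 1); they miss things now and then, are a little off and sometimes report something else, mostly with a low value. They report only what shows in the picture. A call takes as long as a camera call. They do not tell look-alikes from the thing itself.
- ctrl.look_for(label, camera): "at" ([x, y, z] in m, in the coordinates of the camera as it stood for that picture, good to about 4 mm: the middle of the surface that is visible of it).
- ctrl.silhouettes(label, camera): "mask" (384x512 bool, what is visible of it).
The state is a dict: "t": time; "joint_pos": joint angles; "joint_vel": joint speeds; "joint_efforts": joint torques, N m; "tcp_pos": TCP position; "tool_rot": TCP orientation; "contact_force": force on the tool from outside, world axes, zero at the start; "moment": the same for the moment, N m; "finger_gap": finger opening in m.
Only numpy, scipy, OpenCV 4.12 (cv2) and the standard library are available. Lean on these libraries where they do the work, as an engineer would, in place of code of your own. Each camera call takes 0.05 s, during which the arm holds its last target.

## Working session

There is one attempt and no reset: what is moved stays moved. The work goes in short steps, Python scripts to look and compute and a tool call to move; the robot and the scene stay as the last step left them, time stands still between calls to the robot, and variables do not carry over. Pictures are saved under pics/ and viewed, and the job is handed in when it is done.

Besides the shell and the picture viewer there is one more tool, called after ">>>" by a JSON object that holds its "fn" and its "kwargs". apply_moves: Moves the arm, as the interface text tells. Its arguments: {"type":"object","properties":{"moves":{"type":"array","items":{"type":"array"}},"force":{"type":"number"}},"required":["moves"]}

```bash
ls; mkdir -p pics
cat > h.py <<'E'
import numpy as np, cv2
from plant import ctrl
from scipy.spatial.transform import Rotation as R
def img(name):
    s=ctrl.get_state(); d=ctrl.get_image(name); d['name']=name
    if 'T_tool_cam' in d:
        T=np.eye(4);T[:3,:3]=R.from_quat(s['tool_rot']).as_matrix();T[:3,3]=s['tcp_pos']
        d['T']=T@np.array(d['T_tool_cam'])
    else:
        T=np.eye(4)
        o=np.array(d['orientation'])
        T[:3,:3]=R.from_quat(o).as_matrix() if o.size==4 else o
        T[:3,3]=d['xyz'];d['T']=T
    d['f']=192/np.tan(np.radians(d['fov_y'])/2)
    return d
def cloud(d):
    v,u=np.mgrid[0:384,0:512].astype(float)
    x=u-d['cx'];y=v-d['cy'];z=d['range_z'].astype(float)
    if d['name']=='wrist':
        r=np.hypot(x,y)+1e-9;th=r/d['f'];k=np.tan(np.minimum(th,1.5))/r
        P=np.stack([x*k*z,y*k*z,z],-1)
    else: P=np.stack([x/d['f']*z,y/d['f']*z,z],-1)
    W=P@d['T'][:3,:3].T+d['T'][:3,3]
    W[z<=0]=np.nan
    return W
def tow(d,p): return d['T'][:3,:3]@np.array(p)+d['T'][:3,3]
E
python3 - <<'E'
from h import *
s=ctrl.get_state(); print(s)
for n in ['scene','top','wrist']:
    d=img(n); cv2.imwrite(f'pics/{n}0.png',d['frame']); print(n,d['fov_y'],d['T'].round(3).tolist())
    np.savez(f'{n}0.npz',W=cloud(d),frame=d['frame'])
    if n=='wrist': continue
    for l in ['base','caddy1','jar1','chest','handle','ramekin','shaker','caddy1_lip','drawer_floor']:
        print(l,[(round(o['score'],2),tow(d,o['at']).round(3).tolist()) for o in ctrl.look_for(l,n)])
E
```

```text
pics
{'t': 0.0, 'joint_pos': array([-1.40461453e+00,  3.51235944e-01,  1.65243557e+00, -2.94957829e-05,
        1.13905495e+00, -8.45828795e-02]), 'joint_vel': array([-1.65882052e-03, -2.23837626e-03, -6.69986776e-04,  1.24745571e-04,
        7.90954218e-04, -6.19046035e-05]), 'joint_efforts': array([-1.26849704e-03, -4.97317600e+01, -2.85259420e+01,  6.98173349e-02,
        2.55734276e-02, -7.27836027e-05]), 'tcp_pos': array([ 0.13644998, -0.53245498,  0.21809721]), 'tool_rot': array([-0.70152947, -0.08883105,  0.70158109, -0.08803076]), 'contact_force': array([ 0.24885624,  0.25085759, -0.01998984]), 'moment': array([-0.04588983,  0.01213326, -0.00028966]), 'finger_gap': 0.09300969339892447}
scene 46.109403621812284 [[-0.267, 0.543, -0.796, 1.337], [0.964, 0.15, -0.221, 0.279], [-0.0, -0.826, -0.564, 0.698], [0.0, 0.0, 0.0, 1.0]]
base [(0.75, [0.681, 0.036, 0.053]), (0.49, [0.715, -0.261, 0.085])]
caddy1 [(0.78, [0.408, -0.004, 0.047]), (0.69, [0.592, 0.349, 0.045]), (0.68, [0.447, 0.23, 0.042]), (0.58, [0.168, 0.312, 0.039])]
jar1 []
chest [(0.84, [0.713, -0.261, 0.085])]
handle [
[... 177 characters left out ...]
93, 0.118, 0.322], [-1.0, 0.021, 0.003, 0.023], [-0.006, -0.118, -0.993, 1.143], [0.0, 0.0, 0.0, 1.0]]
base [(0.96, [0.666, 0.035, 0.024]), (0.21, [0.515, -0.296, 0.06])]
caddy1 [(0.69, [0.447, 0.23, 0.038]), (0.63, [0.595, 0.36, 0.038]), (0.61, [0.385, -0.011, 0.029]), (0.56, [0.152, 0.311, 0.038])]
jar1 []
chest [(0.92, [0.638, -0.273, 0.088])]
handle [(0.85, [0.514, -0.294, 0.055])]
ramekin [(0.79, [0.559, 0.164, 0.016])]
shaker [(0.6, [0.555, -0.056, 0.047])]
caddy1_lip [(0.87, [0.445, 0.232, 0.036])]
drawer_floor [(0.65, [0.517, -0.295, 0.055])]
wrist 65.70646984690485 [[0.248, -0.937, -0.248, 0.204], [-0.969, -0.239, -0.064, -0.516], [0.001, 0.256, -0.967, 0.386], [0.0, 0.0, 0.0, 1.0]]
```

View pics/scene0.png

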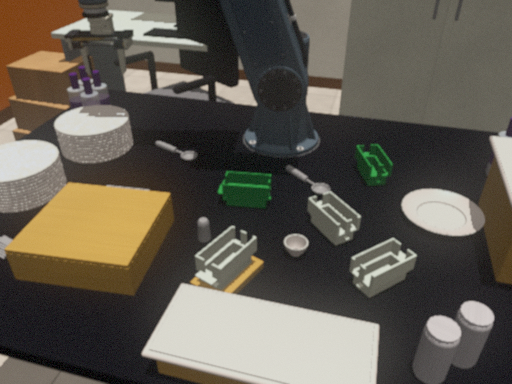

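View pics/top0.png

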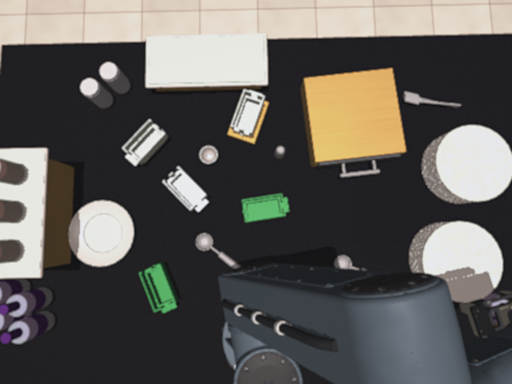

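View pics/wrist0.png

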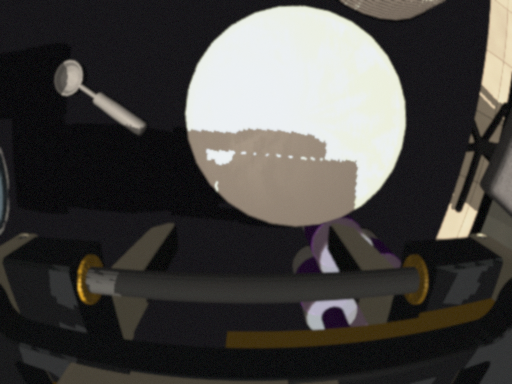

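The top view shows two white loose caddies at (186,190) and (145,143). Two green look-alikes are at (265,208) and (157,288). The base is at (248,113), the chest at (355,115) with its handle at (360,170), the bowl at (208,154) and the shaker at (280,152).

Run:
```python
from h import *
a=np.load('top0.npz');W=a['W'];F=a['frame']
c=cv2.resize(F[80:240,110:430],None,fx=2.5,fy=2.5,interpolation=cv2.INTER_CUBIC);cv2.imwrite('pics/topcrop.png',c)
z=W[...,2]
def fit(uv,rad,lo,hi,n):
    u,v=uv
    vv,uu=np.mgrid[0:384,0:512]
    m=(np.hypot(uu-u,vv-v)<rad)&(z>lo)&(z<hi)
    P=W[m][:,:2].astype(np.float32)
    r=cv2.minAreaRect(P*1000);print(n,len(P),r, 'zmed',np.median(z[m]),cv2.boxPoints(r).round().tolist())
fit((186,190),32,.055,.08,'cA');fit((145,143),30,.055,.08,'cB');fit((248,113),35,.075,.1,'base');fit((355,115),75,.078,.095,'chest');fit((360,170),25,.035,.062,'handle')
fit((248,120),40,.012,.03,'plinth')
```

```text
cA 181 ((447.6014099121094, 229.2655487060547), (120.24676513671875, 65.95962524414062), 42.980445861816406) zmed 0.06969101655770293 [[381.0, 212.0], [426.0, 164.0], [514.0, 246.0], [469.0, 294.0]]
cB 292 ((593.736328125, 351.5350341796875), (69.5215072631836, 119.95732116699219), 47.4157600402832) zmed 0.06806422090035347 [[526.0, 367.0], [614.0, 285.0], [661.0, 337.0], [573.0, 418.0]]
base 215 ((671.7572631835938, 36.353431701660156), (66.3494873046875, 120.85357666015625), 69.7293472290039) zmed 0.08861928704575361 [[604.0, 26.0], [717.0, -16.0], [740.0, 47.0], [627.0, 88.0]]
chest 7639 ((656.3401489257812, -281.7962646484375), (260.91070556640625, 270.5954895019531), 5.4180192947387695) zmed 0.08501218306324154 [[514.0, -159.0], [539.0, -429.0], [799.0, -404.0], [773.0, -135.0]]
handle 253 ((498.6213684082031, -301.197265625), (41.57799530029297, 137.9995574951172), 5.135986328125) zmed 0.05369899912226406 [[472.0, -234.0], [484.0, -372.0], [526.0, -368.0], [513.0, -231.0]]
plinth 825 ((685.2056884765625, 37.515380859375), (188.01608276367188, 131.64173889160156), 1.814260482788086) zmed 0.022698520694825586 [[589.0, 100.0], [593.0, -31.0], [781.0, -25.0], [777.0, 106.0]]
```

View pics/topcrop.png

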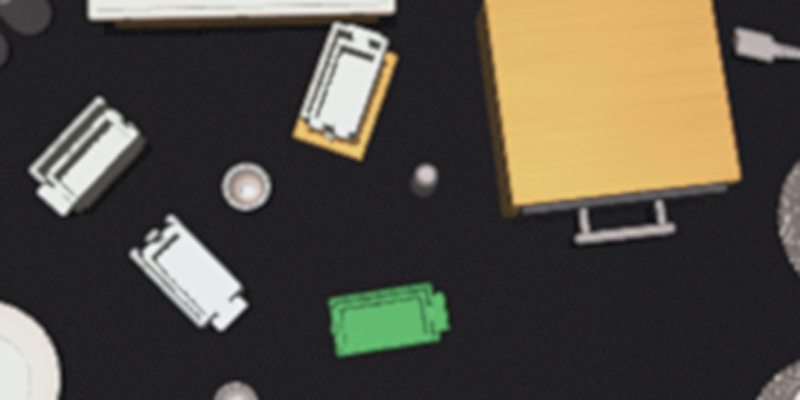

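Run:
```python
from h import *
a=np.load('top0.npz');W=a['W'];F=a['frame']
cv2.imwrite('pics/basecrop.png',cv2.resize(F[80:150,220:280],None,fx=8,fy=8,interpolation=cv2.INTER_CUBIC))
b=np.load('scene0.npz');cv2.imwrite('pics/basecrop2.png',cv2.resize(b['frame'][215:300,180:280],None,fx=7,fy=7,interpolation=cv2.INTER_CUBIC))
for n,(u,v) in dict(box=(205,55),cake1=(470,160),cake2=(455,255),cupb=(100,90),cupc=(115,75)).items(): print(n,W[v,u].round(3))
m=(abs(np.mgrid[0:384,0:512][1]-205)<62)&(np.mgrid[0:384,0:512][0]<90)&(W[...,2]>.05);
P=W[m];r=cv2.minAreaRect((P[P[:,2]>P[:,2].max()-.02][:,:2]*1000).astype(np.float32));print(cv2.boxPoints(r),P[:,2].max())
# handle bar points
z=W[...,2]
M=(W[...,0]<.495)&(W[...,0]>.44)&(abs(W[...,1]+.3)<.07)&(z>.035)&(z<.07)
P=W[M];print(len(P),P.mean(0),cv2.minAreaRect((P[:,:2]*1000).astype(np.float32)),cv2.fitLine(P[:,:2].astype(np.float32),2,0,.01,.01).ravel())
c=np.array([.6563,-.2818]);th=np.radians(5.42);ax=np.array([np.cos(th),np.sin(th)])
d=(W[...,:2]-c)@ax; dy=(W[...,:2]-c)@np.array([-ax[1],ax[0]])
M=(d<-.135)&(d>-.3)&(abs(dy)<.1)&(z>.03)&(z<.1)
print(np.histogram(d[M],bins=np.arange(-.22,-.12,.005)), np.median(dy[M&(d<-.16)]),dy[M&(d<-.16)].min(),dy[M&(d<-.16)].max())
s=ctrl.get_state();print(R.from_quat(s['tool_rot']).as_matrix().round(3))
```

```text
box [0.864 0.164 0.064]
cake1 [ 0.508 -0.606  0.101]
cake2 [ 0.239 -0.54   0.1  ]
cupb [0.745 0.474 0.097]
cupc [0.782 0.422 0.118]
[[762.44165  -27.124664]
 [934.2992   -27.788483]
 [935.76636  352.0514  ]
 [763.9088   352.7152  ]] 0.07118684574275735
154 [ 0.48326507 -0.29343609  0.05402557] ((482.7740478515625, -297.8651123046875), (115.40482330322266, 21.404048919677734), 88.77417755126953) [ 0.06444523 -0.9979212   0.48326507 -0.29343608]
(array([  0,   0,   0,   0,   0,   0,   0,   0,  64,  62,  22,  10,   9,
         8,   8,  11, 226,   0,   0]), array([-0.22 , -0.215, -0.21 , -0.205, -0.2  , -0.195, -0.19 , -0.185,
       -0.18 , -0.175, -0.17 , -0.165, -0.16 , -0.155, -0.15 , -0.145,
       -0.14 , -0.135, -0.13 , -0.125])) 0.0012040093689642396 -0.0578152916480817 0.05894273573790558
[[ 0.     0.248 -0.969]
 [ 0.    -0.969 -0.248]
 [-1.    -0.    -0.   ]]
```

View pics/basecrop.png

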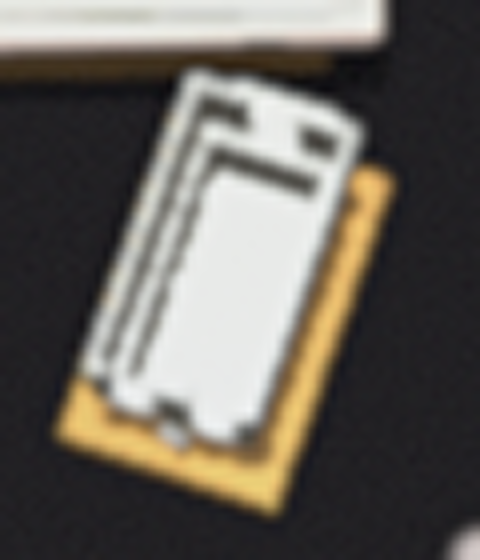

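View pics/basecrop2.png

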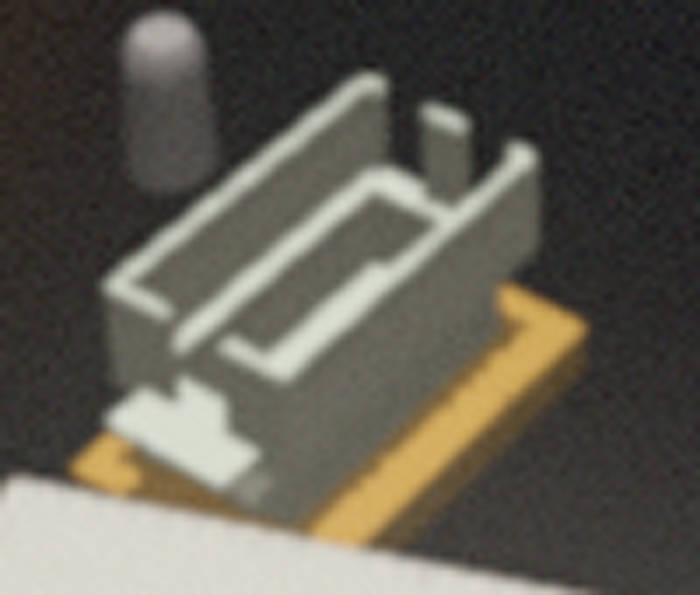

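```bash
cat >> h.py <<'E'
def plan(pos=None,yaw=None):
    s=ctrl.get_state();M=R.from_quat(s['tool_rot']).as_matrix();p=s['tcp_pos']
    y0=np.degrees(np.arctan2(M[1,1],M[0,1]))
    print('t',round(s['t'],2),'tcp',p.round(4),'yaw',y0.round(2),'gap',round(s['finger_gap'],4),'tilt',(M[2,0]).round(4),'F',s['contact_force'].round(1),'q',s['joint_pos'].round(2))
    if pos is not None:
        pos=np.array(pos)
        if yaw is not None:
            t=-((yaw-y0+180)%360-180); print('turn',round(t,2),'(or',round(t-np.sign(t)*180,2),')  n>=',int(np.ceil(abs(t)/7)))
            # shift AFTER turn
            M2=M@R.from_euler('x',t,degrees=True).as_matrix();print('tool shift after turn (mm)',(M2.T@(pos-p)*1000).round(1))
        print('tool shift now (mm)',(M.T@(pos-p)*1000).round(1))
E
python3 - <<'E'
from h import *
plan([.482,-.298,.12],5.4)
b=np.load('scene0.npz');cv2.imwrite('pics/cad.png',cv2.resize(b['frame'][180:300,290:430],None,fx=5,fy=5,interpolation=cv2.INTER_CUBIC))
E
```

```text
t 1.05 tcp [ 0.1365 -0.5328  0.2186] yaw -75.63 gap 0.0931 tilt -1.0 F [-0.6 -1.4  0.3] q [-1.4   0.35  1.65  0.    1.14 -0.08]
turn -81.03 (or 98.97 )  n>= 12
tool shift after turn (mm) [  98.7  366.  -201.2]
tool shift now (mm) [  98.7 -141.7 -392.9]
```

View pics/cad.png

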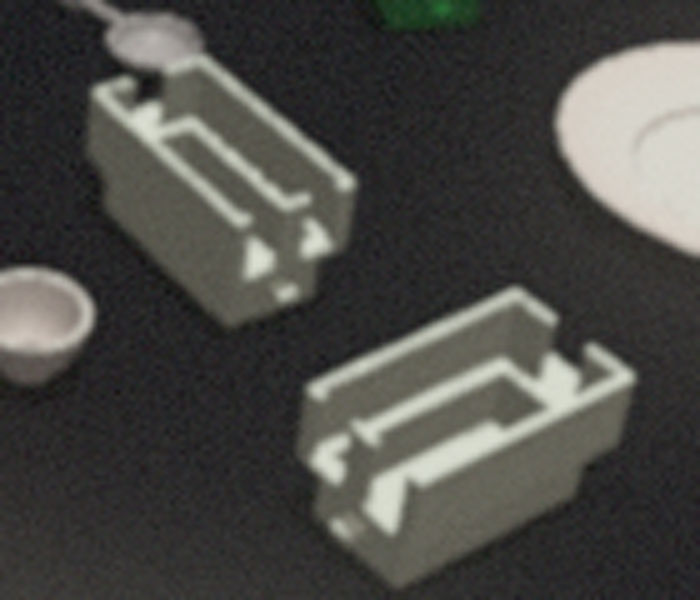

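The crop shows both white loose caddies with two notches on the near end. Their lips are on the far ends: A, the upper one at (220,190), points to -x,-y, and B, the lower one at (460,430), points to -x,+y. The green ones are not meant. I start with the drawer.

>>> {"fn": "apply_moves", "kwargs": {"moves": [[-1,[0,-14,-39],0],[-1,[0,-14,-39],0]], "force": 30}}

```text
t: 1.22
tcp_pos: [0.2052, -0.486, 0.2185]
tool_rot: [-0.702, -0.087, 0.702, -0.087]
contact_force: [0.9, -1.4, 0.8]
finger_gap: 0.0928
```

That call used millimetres where the tool takes metres. The rows were capped in the right direction and nothing was touched. I use metres from here on.

>>> {"fn": "apply_moves", "kwargs": {"moves": [[-1,[0,0,0],-6.75],[-1,[0,0,0],-6.75],[-1,[0,0,0],-6.75],[-1,[0,0,0],-6.75],[-1,[0,0,0],-6.75],[-1,[0,0,0],-6.75],[-1,[0,0,0],-6.75],[-1,[0,0,0],-6.75],[-1,[0,0,0],-6.75],[-1,[0,0,0],-6.75]]}}

```text
t: 2.05
tcp_pos: [0.2055, -0.4861, 0.2187]
tool_rot: [-0.533, -0.465, 0.533, -0.465]
contact_force: [-0.7, -0.3, -0.3]
finger_gap: 0.0931
```

>>> {"fn": "apply_moves", "kwargs": {"moves": [[-1,[0,0,0],-6.75],[-1,[0,0,0],-6.75],[0.1,[0,0,0],0],[0.1,[0,0,0],0]]}}

```text
t: 2.38
tcp_pos: [0.2055, -0.4861, 0.2187]
tool_rot: [0.477, 0.522, -0.477, 0.522]
contact_force: [-0.2, 0.4, 0.9]
finger_gap: 0.0841
```

Run:
```python
from h import *
plan([.482,-.298,.12],5.4)
```

```text
t 2.38 tcp [ 0.2055 -0.4861  0.2187] yaw 5.16 gap 0.0841 tilt -1.0 F [-0.2  0.4  0.9] q [-1.26  0.31  1.71 -0.    1.12 -1.35]
turn -0.24 (or 179.76 )  n>= 1
tool shift after turn (mm) [  98.6  293.  -161.2]
tool shift now (mm) [  98.6  292.3 -162.4]
```

>>> {"fn": "apply_moves", "kwargs": {"moves": [[0.4,[0,0.0293,-0.0162],0],[0.4,[0,0.0293,-0.0162],0],[0.4,[0,0.0293,-0.0162],0],[0.4,[0,0.0293,-0.0162],0],[0.4,[0,0.0293,-0.0162],0],[0.4,[0,0.0293,-0.0162],0],[0.4,[0,0.0293,-0.0162],0],[0.4,[0,0.0293,-0.0162],0],[0.4,[0,0.0293,-0.0162],0],[0.4,[0,0.0293,-0.0162],0]]}}

```text
t: 3.22
tcp_pos: [0.4833, -0.2961, 0.2187]
tool_rot: [0.477, 0.522, -0.477, 0.522]
contact_force: [-0.6, -0.6, 0.6]
finger_gap: 0.028
```

>>> {"fn": "apply_moves", "kwargs": {"moves": [[0.4,[0.03,0,0],0],[0.4,[0.03,0,0],0],[0.4,[0.03,0,0],0],[0.4,[0,0,0],0]]}}

```text
t: 3.55
tcp_pos: [0.4799, -0.2954, 0.1236]
tool_rot: [0.477, 0.525, -0.477, 0.519]
contact_force: [-1.1, 1.0, -1.0]
finger_gap: 0.028
```

Run:
```python
from h import *
plan([.482,-.298,.031],5.4)
d=img('wrist');cv2.imwrite('pics/w1.png',d['frame'])
W=cloud(d);c=np.array([.6563,-.2818]);th=np.radians(5.42);ax=np.array([np.cos(th),np.sin(th)])
z=W[...,2];e=(W[...,:2]-c)@ax; dy=(W[...,:2]-c)@np.array([-ax[1],ax[0]])
M=(e<-.145)&(e>-.25)&(abs(dy)<.08)&(z>.04)&(z<.062)
print(M.sum(),np.percentile(e[M],[2,25,50,75,98]),np.percentile(z[M],[50,98]),np.percentile(dy[M],[2,98]))
```

```text
t 3.55 tcp [ 0.4799 -0.2954  0.1236] yaw 5.17 gap 0.028 tilt -1.0 F [-1.1  1.  -1. ] q [-0.63  0.49  1.7   0.    0.96 -0.72]
turn -0.23 (or 179.77 )  n>= 1
tool shift after turn (mm) [92.6  2.5  3.3]
tool shift now (mm) [92.6  2.5  3.2]
2133 [-0.17999333 -0.17676141 -0.17338915 -0.17011416 -0.14842163] [0.055535   0.05766021] [-0.0571413   0.05392537]
```

View pics/w1.png

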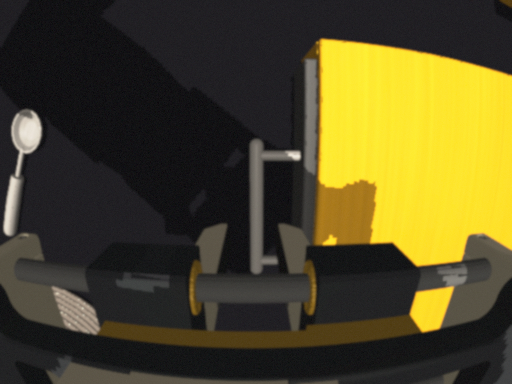

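The wrist view shows the bar (col 257) centred between the fingers. I lower and pinch.

>>> {"fn": "apply_moves", "kwargs": {"moves": [[0.4,[0.03,0.002,0.003],0],[0.4,[0.03,0,0],0],[0.4,[0.03,0,0],0],[0.4,[0,0,0],0],[1,[0,0,0],0],[1,[0,0,0],0],[1,[0,0,0],0],[1,[0,0,0],0],[1,[0,0,0],0]]}}

```text
t: 4.35
tcp_pos: [0.4855, -0.301, 0.0411]
tool_rot: [0.476, 0.521, -0.476, 0.524]
contact_force: [-1.7, 0.9, 9.2]
finger_gap: 0.0103
```

>>> {"fn": "apply_moves", "kwargs": {"moves": [[1,[0,-0.016,0],0],[1,[0,-0.016,0],0],[1,[0,-0.016,0],0],[1,[0,-0.016,0],0],[1,[0,-0.016,0],0],[1,[0,-0.016,0],0],[1,[0,-0.016,0],0],[1,[0,-0.014,0],0],[1,[0,-0.006,0],0],[1,[0,-0.003,0],0]]}}

```text
t: 5.18
tcp_pos: [0.3504, -0.3138, 0.041]
tool_rot: [0.476, 0.521, -0.476, 0.524]
contact_force: [1.4, 4.2, 14.5]
finger_gap: 0.0102
```

Run:
```python
from h import *
c=np.array([.6563,-.2818]);th=np.radians(5.42);ax=np.array([np.cos(th),np.sin(th)])
s=ctrl.get_state();print((s['tcp_pos'][:2]-c)@ax+.165)
plan()
```

```text
-0.14252090477112347
t 5.18 tcp [ 0.3504 -0.3138  0.041 ] yaw 5.3 gap 0.0102 tilt -1.0 F [ 1.4  4.2 14.5] q [-0.83  0.49  1.99  0.    0.66 -0.92]
```

>>> {"fn": "apply_moves", "kwargs": {"moves": [[1,[0,-0.003,0],0],[1,[0,-0.003,0],0],[1,[0,-0.003,0],0],[1,[0,-0.003,0],0],[1,[0,0,0],0],[1,[0,0,0],0],[1,[0,0,0],0]]}}

```text
t: 5.77
tcp_pos: [0.3458, -0.3147, 0.0411]
tool_rot: [0.479, 0.517, -0.475, 0.527]
contact_force: [59.0, 25.4, -10.2]
finger_gap: 0.0132
```

Run:
```python
from h import *
c=np.array([.6563,-.2818]);th=np.radians(5.42);ax=np.array([np.cos(th),np.sin(th)])
s=ctrl.get_state();print((s['tcp_pos'][:2]-c)@ax+.165)
plan()
```

```text
-0.14721304341112804
t 5.77 tcp [ 0.3458 -0.3147  0.0411] yaw 5.19 gap 0.0132 tilt -0.9999 F [ 59.   25.4 -10.2] q [-0.84  0.48  2.    0.01  0.64 -0.94]
```

At the stop: the force rose to 59 N. I ease off, release and rise.

>>> {"fn": "apply_moves", "kwargs": {"moves": [[1,[0,0.004,0],0],[1,[0,0.004,0],0],[0.4,[0,0,0],0],[0.4,[0,0,0],0],[0.4,[0,0,0],0],[0.4,[0,0,0],0]]}}

```text
t: 6.27
tcp_pos: [0.3459, -0.3133, 0.039]
tool_rot: [0.476, 0.523, -0.476, 0.523]
contact_force: [0.2, -0.5, -0.0]
finger_gap: 0.0271
```

>>> {"fn": "apply_moves", "kwargs": {"moves": [[0.4,[-0.03,0,0],0],[0.4,[-0.03,0,0],0],[0.4,[-0.03,0,0],0],[0.4,[-0.03,0,0],0],[-0.2,[-0.03,0,0],0],[-0.2,[-0.03,0,0],0],[-0.2,[0,0,0],0]]}}

```text
t: 6.85
tcp_pos: [0.3472, -0.3148, 0.2239]
tool_rot: [0.476, 0.52, -0.476, 0.526]
contact_force: [-0.7, -0.2, 1.0]
finger_gap: 0.0433
```

Run:
```python
from h import *
plan()
for n in ['wrist','top']:
    d=img(n);cv2.imwrite(f'pics/{n}2.png',d['frame']);np.savez(f'{n}2.npz',W=cloud(d),frame=d['frame'])
    for l in ['jar1','handle']:
        print(n,l,[(round(o['score'],2),tow(d,o['at']).round(3).tolist()) for o in ctrl.look_for(l,n)])
```

```text
t 6.85 tcp [ 0.3472 -0.3148  0.2239] yaw 5.34 gap 0.0433 tilt -1.0 F [-0.7 -0.2  1. ] q [-0.84  0.19  1.85  0.    1.09 -0.93]
wrist jar1 [(0.95, [0.453, -0.361, 0.059]), (0.83, [0.45, -0.307, 0.058])]
wrist handle [(0.92, [0.453, -0.279, 0.013])]
top jar1 [(0.55, [0.457, -0.296, 0.054]), (0.51, [0.464, -0.352, 0.058])]
top handle [(0.72, [0.457, -0.287, 0.014])]
```

View pics/wrist2.png

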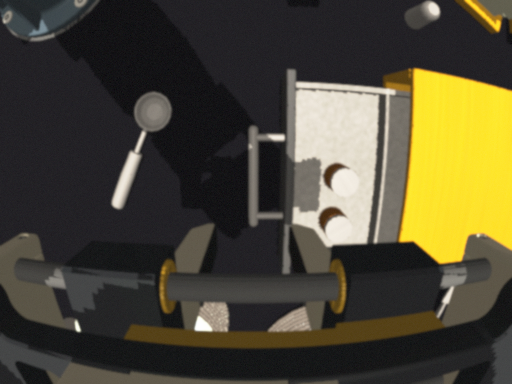

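View pics/top2.png

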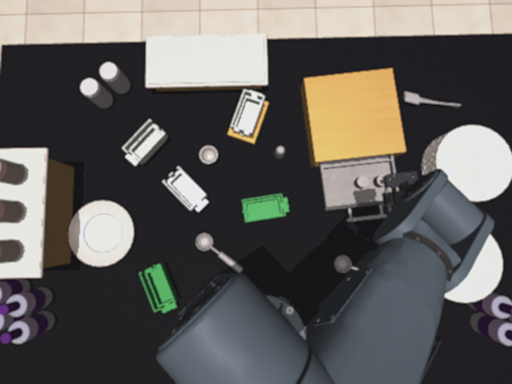

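The wrist view shows two jars, at (345,182) and (337,228), with none at the +y end of the compartment. I measure the lid centres and move over to see the -y end.

```bash
cat >> h.py <<'E'
CH=np.array([.6563,-.2818]);TH=np.radians(5.42);AX=np.array([np.cos(TH),np.sin(TH)]);AY=np.array([-AX[1],AX[0]])
def jars(W,lo=.050,hi=.066):
    z=W[...,2];e=(W[...,:2]-CH)@AX;dy=(W[...,:2]-CH)@AY
    M=((e>-.27)&(e<-.155)&(abs(dy)<.105)&(z>lo)&(z<hi)).astype(np.uint8)
    n,L,st,_=cv2.connectedComponentsWithStats(M)
    for i in range(1,n):
        if st[i,4]>30:
            P=W[L==i];(c,r)=cv2.minEnclosingCircle((P[:,:2]*1000).astype(np.float32))
            print('jar',st[i,4],'mean',P.mean(0).round(4),'circ',np.round(c,1),round(r,1))
E
python3 - <<'E'
from h import *
for n in ['wrist2','top2']: jars(np.load(n+'.npz')['W'])
plan([.455,-.30,.2],5.4)
E
```

```text
jar 692 mean [ 0.4555 -0.3077  0.0588] circ [ 456.5 -307.9] 18.2
jar 625 mean [ 0.458  -0.3662  0.0588] circ [ 459.3 -367.3] 18.0
jar 56 mean [ 0.4605 -0.3558  0.0569] circ [ 460.  -362.9] 17.5
jar 116 mean [ 0.457  -0.3037  0.0579] circ [ 458.  -304.7] 18.6
t 7.15 tcp [ 0.3455 -0.3127  0.2174] yaw 5.36 gap 0.0556 tilt -1.0 F [-0.4  0.2 -1.1] q [-0.84  0.2   1.86 -0.    1.08 -0.93]
turn -0.04 (or 179.96 )  n>= 1
tool shift after turn (mm) [ 17.2 110.3  -2.3]
tool shift now (mm) [ 17.2 110.3  -2.4]
```

>>> {"fn": "apply_moves", "kwargs": {"moves": [[-0.29,[0,0.027,0.0158],0],[-0.29,[0,0.027,0.0158],0],[-0.29,[0,0.027,0.0158],0],[-0.29,[0,0.027,0.0158],0],[-0.29,[0.02,0,0],0],[-0.29,[0.02,0,0],0],[-0.29,[0,0,0],0]]}}

```text
t: 7.73
tcp_pos: [0.458, -0.3644, 0.1737]
tool_rot: [0.476, 0.526, -0.476, 0.52]
contact_force: [-1.6, 0.6, -1.0]
finger_gap: 0.0598
```

Run:
```python
from h import *
plan([.459,-.367,.031],5.4)
d=img('wrist');cv2.imwrite('pics/w3.png',d['frame']);W=cloud(d);jars(W)
d=img('top');cv2.imwrite('pics/t3.png',d['frame'][100:280,250:500]);W=cloud(d);jars(W)
```

```text
t 7.73 tcp [ 0.458  -0.3644  0.1737] yaw 5.38 gap 0.0598 tilt -1.0 F [-1.6  0.6 -1. ] q [-0.75  0.47  1.6  -0.    1.09 -0.85]
turn -0.02 (or 179.98 )  n>= 1
tool shift after turn (mm) [142.7   1.5   3.5]
tool shift now (mm) [142.7   1.5   3.5]
jar 697 mean [ 0.3922 -0.3019  0.0581] circ [ 392.6 -304.1] 102.3
jar 1081 mean [ 0.4569 -0.3081  0.0591] circ [ 457.  -308.1] 18.0
jar 1020 mean [ 0.4596 -0.3668  0.0591] circ [ 459.8 -367.5] 17.9
jar 116 mean [ 0.4597 -0.3626  0.0576] circ [ 460.6 -363.1] 18.0
jar 116 mean [ 0.4571 -0.3039  0.0577] circ [ 457.8 -304.9] 18.3
```

View pics/w3.png

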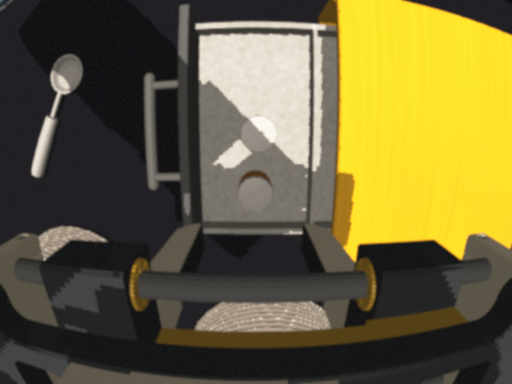

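The whole compartment shows: exactly two jars, at (258,133) and (254,192). I take the -y one first.

>>> {"fn": "apply_moves", "kwargs": {"moves": [[-0.29,[0.03,0.0025,0.002],0],[-0.29,[0.03,0,0],0],[-0.29,[0.03,0,0],0],[-0.29,[0.03,0,0],0],[-0.29,[0.022,0,0],0],[-0.29,[0,0,0],0]]}}

```text
t: 8.33
tcp_pos: [0.4606, -0.3665, 0.0338]
tool_rot: [0.476, 0.525, -0.476, 0.521]
contact_force: [-0.5, -0.3, -0.5]
finger_gap: 0.0602
```

>>> {"fn": "apply_moves", "kwargs": {"moves": [[1,[0,0,0],0],[1,[0,0,0],0],[1,[0,0,0],0],[1,[0,0,0],0],[1,[0,0,0],0]]}}

```text
t: 8.75
tcp_pos: [0.4627, -0.3683, 0.0382]
tool_rot: [0.476, 0.522, -0.476, 0.524]
contact_force: [-1.4, 0.8, 8.5]
finger_gap: 0.0352
```

>>> {"fn": "apply_moves", "kwargs": {"moves": [[1,[-0.03,0,0],0],[1,[-0.03,0,0],0],[1,[-0.03,0,0],0],[1,[-0.03,0,0],0],[1,[-0.03,0,0],0],[1,[-0.02,0,0],0],[1,[0,0,0],0]]}}

```text
t: 9.33
tcp_pos: [0.4635, -0.3689, 0.2118]
tool_rot: [0.476, 0.52, -0.476, 0.526]
contact_force: [0.6, -0.6, 0.5]
finger_gap: 0.0353
```

Run:
```python
from h import *
plan([.6718,.0364,.2],-20.3)
d=img('wrist');cv2.imwrite('pics/w4.png',d['frame'])
```

```text
t 9.33 tcp [ 0.4635 -0.3689  0.2118] yaw 5.38 gap 0.0353 tilt -1.0 F [ 0.6 -0.6  0.5] q [-0.75  0.43  1.55  0.    1.15 -0.84]
turn 25.68 (or -154.32 )  n>= 4
tool shift after turn (mm) [  10.9   54.7 -452.5]
tool shift now (mm) [  10.9  245.3 -384.1]
```

View pics/w4.png

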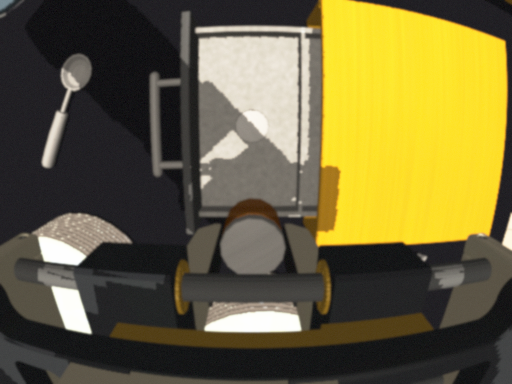

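Jar held at 35 mm. I carry it to the base.

>>> {"fn": "apply_moves", "kwargs": {"moves": [[1,[0,0,0],6.42],[1,[0,0,0],6.42],[1,[0,0,0],6.42],[1,[0,0,0],6.42],[1,[0,0.004,-0.0323],0],[1,[0,0.004,-0.0323],0],[1,[0,0.004,-0.0323],0],[1,[0,0.004,-0.0323],0],[1,[0,0.004,-0.0323],0],[1,[0,0.004,-0.0323],0]]}}

```text
t: 10.22
tcp_pos: [0.5517, -0.1925, 0.2051]
tool_rot: [-0.58, -0.405, 0.581, -0.403]
contact_force: [-0.8, -0.1, -0.5]
finger_gap: 0.0354
```

>>> {"fn": "apply_moves", "kwargs": {"moves": [[1,[0,0.004,-0.0323],0],[1,[0,0.004,-0.0323],0],[1,[0,0.004,-0.0323],0],[1,[0,0.004,-0.0323],0],[1,[0,0.004,-0.0323],0],[1,[0,0.004,-0.0323],0],[1,[0,0.004,-0.0323],0],[1,[0,0.003,-0.0323],0],[1,[0,0,0],0],[1,[0,0,0],0]]}}

```text
t: 11.05
tcp_pos: [0.6702, 0.0386, 0.2047]
tool_rot: [-0.579, -0.405, 0.581, -0.404]
contact_force: [-1.3, -0.9, -0.9]
finger_gap: 0.0355
```

```bash
cat >> h.py <<'E'
def rim(d,W,c,zr,rad=.075,tol=.008,name=''):
    m=(np.hypot(W[...,0]-c[0],W[...,1]-c[1])<rad)&(abs(W[...,2]-zr)<tol)
    r=cv2.minAreaRect((W[m][:,:2]*1000).astype(np.float32));a=r[2]+(90 if r[1][1]>r[1][0] else 0)
    print(name,m.sum(),'c',np.round(r[0],1),'size',np.round(r[1],1),'long yaw',round((a+90)%180-90,2),'z',np.median(W[m][:,2]).round(4))
E
python3 - <<'E'
from h import *
plan([.6718,.0364,.1],-20.3)
d=img('wrist');cv2.imwrite('pics/w5.png',d['frame']);W=cloud(d);rim(d,W,(.672,.036),.09)
E
```

```text
t 11.05 tcp [0.6702 0.0386 0.2047] yaw -20.18 gap 0.0355 tilt -1.0 F [-1.3 -0.9 -0.9] q [-0.01  0.59  1.32 -0.    1.24  0.34]
turn 0.12 (or -179.88 )  n>= 1
tool shift after turn (mm) [104.6   2.5   1.4]
tool shift now (mm) [104.6   2.5   1.4]
 1412 c [671.9  33.3] size [ 66.1 120.1] long yaw -20.36 z 0.0908
```

View pics/w5.png

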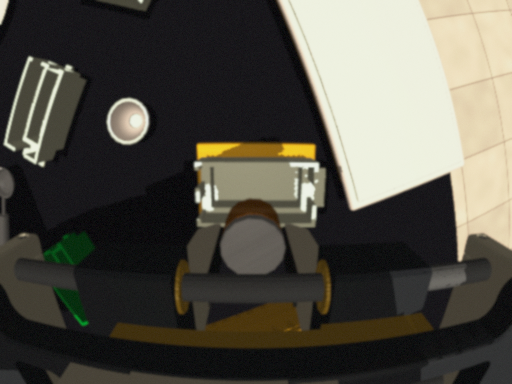

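>>> {"fn": "apply_moves", "kwargs": {"moves": [[1,[0.03,0.002,0.002],0],[1,[0.03,0.0005,0.001],0],[1,[0.03,0,0],0],[1,[0.03,0,0],0],[1,[0.02,0,0],0],[1,[0.005,0,0],0],[1,[0.002,0,0],0],[1,[0,0,0],0]]}}

```text
t: 11.77
tcp_pos: [0.6721, 0.0328, 0.0603]
tool_rot: [0.581, 0.404, -0.58, 0.404]
contact_force: [0.1, 0.2, 0.1]
finger_gap: 0.0353
```

Run:
```python
from h import *
plan([.6718,.035,.05],-20.3)
```

```text
t 11.77 tcp [0.6721 0.0328 0.0603] yaw -20.36 gap 0.0353 tilt -1.0 F [0.1 0.2 0.1] q [-0.02  0.75  1.42 -0.    0.98  0.34]
turn -0.06 (or 179.94 )  n>= 1
tool shift after turn (mm) [10.3 -1.  -1.9]
tool shift now (mm) [10.3 -1.  -1.9]
```

>>> {"fn": "apply_moves", "kwargs": {"moves": [[1,[0.004,0,-0.001],0],[1,[0.003,0,0],0],[1,[0.003,0,0],0],[1,[0.002,0,0],0],[1,[0,0,0],0]]}}

```text
t: 12.18
tcp_pos: [0.6721, 0.0346, 0.0474]
tool_rot: [-0.58, -0.404, 0.58, -0.404]
contact_force: [-0.1, 0.2, -0.4]
finger_gap: 0.0356
```

>>> {"fn": "apply_moves", "kwargs": {"moves": [[1,[0.002,0,0],0],[1,[0.002,0,0],0],[1,[0,0,0],0],[-0.05,[0,0,0],0],[-0.05,[0,0,0],0],[-0.05,[0,0,0],0]]}}

```text
t: 12.68
tcp_pos: [0.6723, 0.0346, 0.0437]
tool_rot: [0.58, 0.404, -0.58, 0.404]
contact_force: [-0.5, -0.5, -0.1]
finger_gap: 0.0476
```

>>> {"fn": "apply_moves", "kwargs": {"moves": [[-0.05,[-0.02,0,0],0],[-0.05,[-0.03,0,0],0],[-0.05,[-0.03,0,0],0],[-0.05,[-0.03,0,0],0],[-0.05,[-0.03,0,0],0],[-0.05,[0,0,0],0]]}}

```text
t: 13.18
tcp_pos: [0.6747, 0.0346, 0.19]
tool_rot: [0.583, 0.402, -0.578, 0.406]
contact_force: [0.7, -0.4, 0.5]
finger_gap: 0.049
```

Run:
```python
from h import *
plan([.447,.229,.2],47)
for n in ['wrist','top']:
    d=img(n);cv2.imwrite(f'pics/{n}6.png',d['frame']);W=cloud(d);print(n);rim(d,W,(.672,.036),.09);rim(d,W,(.447,.229),.07);rim(d,W,(.594,.351),.07)
    jars(W)
    for l in ['jar1']:
        print(n,l,[(round(o['score'],2),tow(d,o['at']).round(3).tolist()) for o in ctrl.look_for(l,n)])
```

```text
t 13.18 tcp [0.6747 0.0346 0.19  ] yaw -20.31 gap 0.049 tilt -1.0 F [ 0.7 -0.4  0.5] q [-0.02  0.6   1.33  0.    1.2   0.34]
turn -67.31 (or 112.69 )  n>= 10
tool shift after turn (mm) [ -12.1  -13.  -299.1]
tool shift now (mm) [ -12.1 -281.  -103.4]
wrist
 1856 c [671.3  33.3] size [ 66.5 120.7] long yaw -20.45 z 0.0907
 1286 c [447. 226.] size [121.6  68.6] long yaw 43.84 z 0.0688
 0 c [0. 0.] size [0. 0.] long yaw 0.0 z nan
wrist jar1 [(0.89, [0.673, 0.039, 0.068])]
top
 0 c [0. 0.] size [0. 0.] long yaw 0.0 z nan
 134 c [447.3 229.1] size [119.5  66.1] long yaw 43.41 z 0.0698
 220 c [593.6 351.4] size [ 67.8 119.8] long yaw -42.62 z 0.0694
jar 116 mean [ 0.4571 -0.304   0.0575] circ [ 458.4 -304.3] 18.2
top jar1 [(0.73, [0.457, -0.297, 0.056]), (0.71, [0.453, -0.302, 0.014])]
  return _methods._mean(a, axis=axis, dtype=dtype,
  ret = ret.dtype.type(ret / rcount)
```

View pics/wrist6.png

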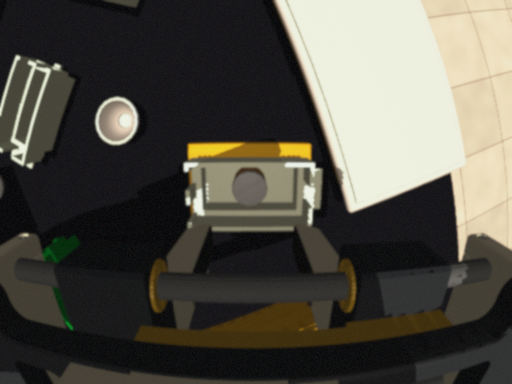

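View pics/top6.png

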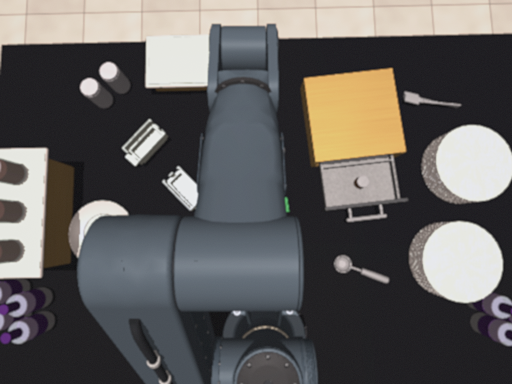

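The jar stands in the base, at wrist pixel (250,187). Next is caddy A, the white one.

>>> {"fn": "apply_moves", "kwargs": {"moves": [[-1,[0,0,0],6.57],[-1,[0,0,0],6.57],[-1,[0,0,0],6.57],[-1,[0,0,0],6.57],[-1,[0,0,0],0]]}}

```text
t: 13.8
tcp_pos: [0.6717, 0.0345, 0.1818]
tool_rot: [-0.657, -0.26, 0.659, -0.259]
contact_force: [0.4, -0.3, -0.6]
finger_gap: 0.0775
```

Run:
```python
from h import *
plan([.447,.2275,.17],-46.5)
```

```text
t 13.8 tcp [0.6717 0.0345 0.1818] yaw -46.89 gap 0.0775 tilt -1.0 F [ 0.4 -0.3 -0.6] q [-0.02  0.61  1.34  0.    1.2   0.8 ]
turn -0.39 (or 179.61 )  n>= 1
tool shift after turn (mm) [  12.4 -294.6   30.1]
tool shift now (mm) [  12.4 -294.4   32.1]
```

>>> {"fn": "apply_moves", "kwargs": {"moves": [[-1,[0,-0.0294,0.0032],-0.4],[-1,[0,-0.0294,0.0032],0],[-1,[0,-0.0294,0.0032],0],[-1,[0,-0.0294,0.0032],0],[-1,[0,-0.0294,0.0032],0],[-1,[0,-0.0294,0.003],0],[-1,[0,-0.0294,0.003],0],[-1,[0,-0.0294,0.003],0],[-1,[0,-0.0294,0.003],0],[-1,[0,-0.0294,0.003],0]]}}

```text
t: 14.63
tcp_pos: [0.4449, 0.2259, 0.1828]
tool_rot: [-0.655, -0.265, 0.656, -0.265]
contact_force: [0.8, 0.5, 0.4]
finger_gap: 0.0932
```

>>> {"fn": "apply_moves", "kwargs": {"moves": [[-1,[0,0,0],0],[-1,[0,0,0],0]]}}

```text
t: 14.8
tcp_pos: [0.4456, 0.2259, 0.1831]
tool_rot: [-0.655, -0.266, 0.656, -0.266]
contact_force: [1.3, 0.1, 0.1]
finger_gap: 0.0931
```

Run:
```python
from h import *
plan([.447,.2275,.035],-46.5)
d=img('wrist');cv2.imwrite('pics/w7.png',d['frame']);W=cloud(d);rim(d,W,(.447,.229),.07)
plan([.447,.2275,.035],-46.5)
```

```text
t 14.8 tcp [0.4456 0.2259 0.1831] yaw -45.88 gap 0.0931 tilt -1.0 F [1.3 0.1 0.1] q [ 0.38  0.3   1.82 -0.    1.02  1.18]
turn 0.62 (or -179.38 )  n>= 1
tool shift after turn (mm) [148.1  -0.2  -2.2]
tool shift now (mm) [ 1.481e+02 -1.000e-01 -2.200e+00]
 1565 c [446.7 226.3] size [120.7  66.8] long yaw 43.57 z 0.071
t 14.85 tcp [0.4464 0.2254 0.1832] yaw -45.98 gap 0.0934 tilt -1.0 F [-0.2  0.  -0.4] q [ 0.37  0.3   1.82 -0.    1.02  1.18]
turn 0.52 (or -179.48 )  n>= 1
tool shift after turn (mm) [148.2  -1.1  -2. ]
tool shift now (mm) [148.2  -1.1  -2. ]
```

View pics/w7.png

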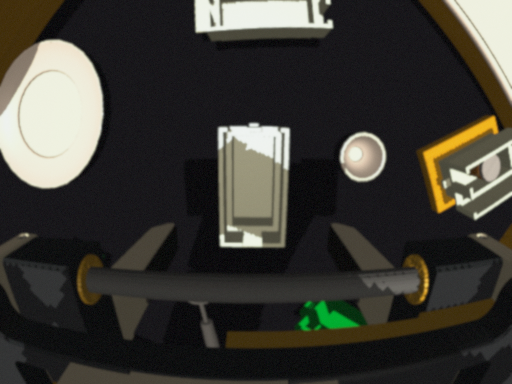

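>>> {"fn": "apply_moves", "kwargs": {"moves": [[-1,[0.03,-0.001,-0.001],0.5],[-1,[0.03,0,0],0],[-1,[0.03,0,0],0],[-1,[0.03,0,0],0],[-1,[0.02,0,0],0],[-1,[0.01,0,0],0],[-1,[0,0,0],0],[-1,[0,0,0],0]]}}

```text
t: 15.52
tcp_pos: [0.4472, 0.2265, 0.0338]
tool_rot: [-0.657, -0.261, 0.657, -0.261]
contact_force: [-0.8, -0.8, 0.9]
finger_gap: 0.0933
```

>>> {"fn": "apply_moves", "kwargs": {"moves": [[1,[0,0,0],0],[1,[0,0,0],0],[1,[0,0,0],0],[1,[0,0,0],0],[1,[0,0,0],0]], "force": 40}}

```text
t: 15.93
tcp_pos: [0.4468, 0.2269, 0.0342]
tool_rot: [0.658, 0.261, -0.657, 0.261]
contact_force: [-0.1, -0.9, 5.3]
finger_gap: 0.066
```

>>> {"fn": "apply_moves", "kwargs": {"moves": [[1,[-0.015,0,0],0],[1,[-0.03,0,0],0],[1,[-0.03,0,0],0],[1,[-0.03,0,0],0],[1,[-0.03,0,0],0],[1,[-0.03,0,0],0],[1,[-0.03,0,0],0],[1,[0,0,0],0]]}}

```text
t: 16.6
tcp_pos: [0.4484, 0.2277, 0.2341]
tool_rot: [0.66, 0.261, -0.654, 0.261]
contact_force: [0.6, 0.1, -1.3]
finger_gap: 0.0661
```

Run:
```python
from h import *
plan([.6718,.035,.23],69.6)
d=img('wrist');cv2.imwrite('pics/w8.png',d['frame']);W=cloud(d);p=ctrl.get_state()['tcp_pos']
for zr in (.02,.03,.035,.04): rim(d,W,p[:2],p[2]+zr,tol=.004)
```

```text
t 16.6 tcp [0.4484 0.2277 0.2341] yaw -46.68 gap 0.0661 tilt -1.0 F [ 0.6  0.1 -1.3] q [0.38 0.24 1.76 0.   1.13 1.19]
turn -116.28 (or 63.72 )  n>= 17
tool shift after turn (mm) [   5.3 -102.8  276.5]
tool shift now (mm) [  5.3 293.4 -30.3]
 1477 c [448.6 227.7] size [119.4  93.9] long yaw 43.67 z 0.2514
 1379 c [449.8 229.2] size [115.3  95.3] long yaw 43.24 z 0.2613
 1599 c [451.6 231.1] size [110.1  96.9] long yaw 43.53 z 0.2666
 4069 c [452.9 232.4] size [106.3  96.9] long yaw 43.46 z 0.2712
```

View pics/w8.png

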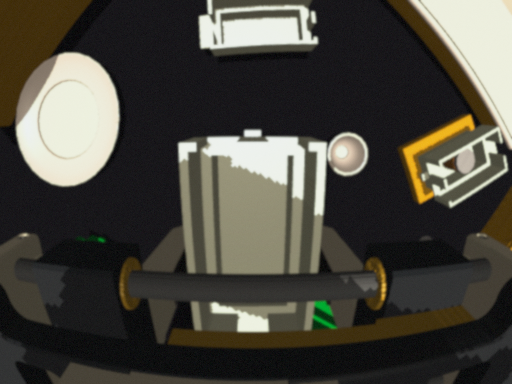

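>>> {"fn": "apply_moves", "kwargs": {"moves": [[1,[0,0,0],-6.84],[1,[0,0,0],-6.84],[1,[0,0,0],-6.84],[1,[0,0,0],-6.84],[1,[0,0,0],-6.84],[1,[0,0,0],-6.84],[1,[0,0,0],-6.84],[1,[0,0,0],-6.84],[1,[0,0,0],-6.84],[1,[0,0,0],-6.84]]}}

```text
t: 17.48
tcp_pos: [0.4458, 0.2266, 0.2271]
tool_rot: [0.394, 0.587, -0.396, 0.586]
contact_force: [0.3, -0.4, -1.8]
finger_gap: 0.0657
```

>>> {"fn": "apply_moves", "kwargs": {"moves": [[1,[0,0,0],-6.84],[1,[0,0,0],-6.84],[1,[0,0,0],-6.84],[1,[0,0,0],-6.84],[1,[0,0,0],-6.84],[1,[0,0,0],-6.84],[1,[0,0,0],-6.84],[1,[0,0,0],0],[1,[0,0,0],0]]}}

```text
t: 18.23
tcp_pos: [0.446, 0.2267, 0.2276]
tool_rot: [0.126, 0.696, -0.127, 0.695]
contact_force: [1.2, -0.7, -2.5]
finger_gap: 0.0659
```

Run:
```python
from h import *
plan([.6715,.0345,.21],69.6)
```

```text
t 18.23 tcp [0.446  0.2267 0.2276] yaw 69.38 gap 0.0659 tilt -1.0 F [ 1.2 -0.7 -2.5] q [ 0.38  0.25  1.77  0.    1.13 -0.83]
turn -0.22 (or 179.78 )  n>= 1
tool shift after turn (mm) [  17.4 -101.5  278.3]
tool shift now (mm) [  17.4 -100.4  278.7]
```

>>> {"fn": "apply_moves", "kwargs": {"moves": [[1,[0,-0.01,0.0278],-0.2],[1,[0,-0.01,0.0278],0],[1,[0,-0.01,0.0278],0],[1,[0,-0.01,0.0278],0],[1,[0,-0.01,0.0278],0],[1,[0,-0.01,0.0278],0],[1,[0,-0.01,0.0278],0],[1,[0,-0.01,0.0278],0],[1,[0,-0.01,0.0278],0],[1,[0,-0.01,0.0278],0]]}}

```text
t: 19.07
tcp_pos: [0.6735, 0.0358, 0.2277]
tool_rot: [0.126, 0.696, -0.126, 0.695]
contact_force: [1.4, 0.3, -2.0]
finger_gap: 0.0659
```

>>> {"fn": "apply_moves", "kwargs": {"moves": [[1,[0.03,0,0],0],[1,[0,0,0],0],[1,[0,0,0],0]]}}

```text
t: 19.32
tcp_pos: [0.6715, 0.037, 0.1966]
tool_rot: [0.125, 0.698, -0.125, 0.694]
contact_force: [0.3, 0.1, -1.2]
finger_gap: 0.0661
```

Run:
```python
from h import *
plan([.6715,.0345,.12],69.6)
d=img('wrist');cv2.imwrite('pics/w9.png',d['frame']);W=cloud(d);np.save('W9.npy',W)
d=img('scene');cv2.imwrite('pics/s9.png',cv2.resize(d['frame'][120:330,130:330],None,fx=3,fy=3))
```

```text
t 19.32 tcp [0.6715 0.037  0.1966] yaw 69.62 gap 0.0661 tilt -1.0 F [ 0.3  0.1 -1.2] q [-0.01  0.6   1.32  0.    1.23 -1.23]
turn 0.02 (or -179.98 )  n>= 1
tool shift after turn (mm) [76.6 -2.2  1.2]
tool shift now (mm) [76.6 -2.2  1.2]
```

View pics/w9.png

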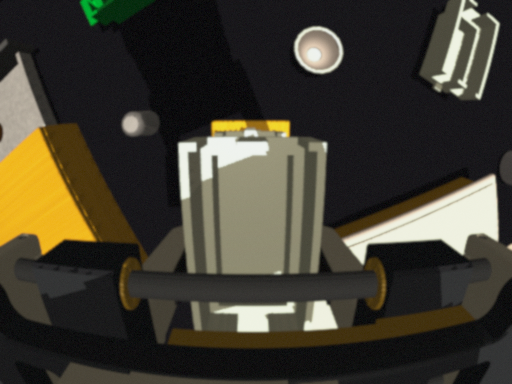

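View pics/s9.png

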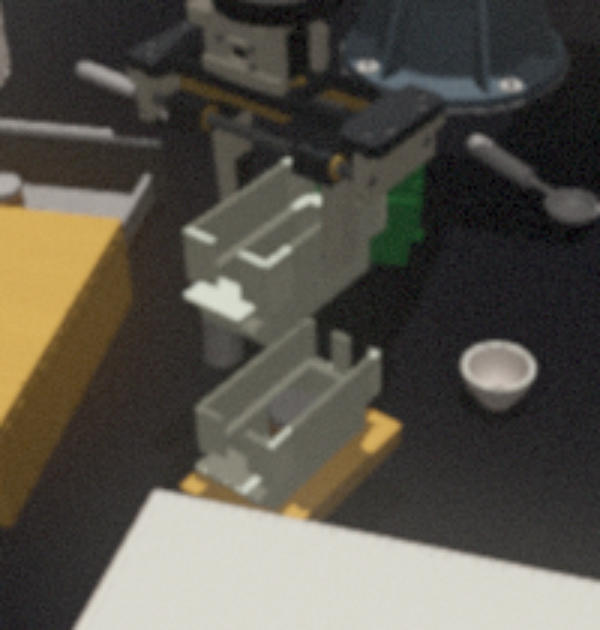

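Run:
```python
from h import *
d=img('scene');W=cloud(d);z=W[...,2]
rim(d,W,(.672,.035),.09,tol=.004,name='base scene')
for zc in (.228,.233,.238):rim(d,W,(.672,.035),zc,tol=.004,name='held scene')
rim(d,W,(.594,.351),.07,tol=.004,name='B scene')
a=np.load('scene0.npz')['W'];rim(0,a,(.447,.229),.07,tol=.004,name='A scene0');rim(0,a,(.672,.035),.09,tol=.004,name='base scene0')
# top view
d=img('top');W=cloud(d);rim(d,W,(.594,.351),.07,tol=.004,name='B top')
```

```text
base scene 337 c [671.3  34.7] size [ 68.8 122.3] long yaw -20.1 z 0.0891
held scene 305 c [681.1  37.2] size [ 97.8 114.8] long yaw -3.22 z 0.2279
held scene 397 c [687.3  29.2] size [95.  96.7] long yaw -38.48 z 0.2338
held scene 241 c [686.7  29.1] size [94.  96.1] long yaw -38.39 z 0.2354
B scene 328 c [593.4 349.7] size [ 69.4 123. ] long yaw -43.25 z 0.0692
A scene0 236 c [446.5 227.6] size [123.5  69.3] long yaw 43.93 z 0.0691
base scene0 335 c [670.7  34.7] size [ 68.7 123.1] long yaw -20.11 z 0.0892
B top 168 c [593.9 351.8] size [ 67.9 119.8] long yaw -42.54 z 0.0697
```

>>> {"fn": "apply_moves", "kwargs": {"moves": [[1,[0.02,-0.0025,0.001],0],[1,[0.02,0,0],0],[1,[0.02,0,0],0],[1,[0,0,0],0],[1,[0,0,0],0]]}}

```text
t: 19.93
tcp_pos: [0.6727, 0.0345, 0.1392]
tool_rot: [0.124, 0.696, -0.124, 0.696]
contact_force: [0.1, 0.8, -0.6]
finger_gap: 0.0657
```

Run:
```python
from h import *
plan([.6713,.034,.112],69.6)
```

```text
t 19.93 tcp [0.6727 0.0345 0.1392] yaw 69.79 gap 0.0657 tilt -1.0 F [ 0.1  0.8 -0.6] q [-0.02  0.65  1.37 -0.    1.12 -1.24]
turn 0.19 (or -179.81 )  n>= 1
tool shift after turn (mm) [27.2 -1.  -1.1]
tool shift now (mm) [27.2 -1.  -1.1]
```

>>> {"fn": "apply_moves", "kwargs": {"moves": [[1,[0.006,-0.001,-0.001],0.2],[1,[0.005,0,0],0],[1,[0.004,0,0],0],[1,[0.003,0,0],0],[1,[0.003,0,0],0],[1,[0,0,0],0]]}}

```text
t: 20.43
tcp_pos: [0.6714, 0.0336, 0.1171]
tool_rot: [0.125, 0.696, -0.125, 0.696]
contact_force: [-0.3, 0.1, -1.8]
finger_gap: 0.0655
```

>>> {"fn": "apply_moves", "kwargs": {"moves": [[1,[0.002,0,0],0],[1,[0.002,0,0],0],[1,[0,0,0],0]]}}

```text
t: 20.68
tcp_pos: [0.6715, 0.0336, 0.1133]
tool_rot: [0.125, 0.696, -0.125, 0.696]
contact_force: [-0.5, 0.7, -1.8]
finger_gap: 0.066
```

Run:
```python
from h import *
plan([.6713,.034,.112],69.6)
```

```text
t 20.68 tcp [0.6715 0.0336 0.1133] yaw 69.59 gap 0.066 tilt -1.0 F [-0.5  0.7 -1.8] q [-0.02  0.68  1.39  0.    1.07 -1.23]
turn -0.01 (or 179.99 )  n>= 1
tool shift after turn (mm) [ 1.3  0.3 -0.3]
tool shift now (mm) [ 1.3  0.3 -0.3]
```

>>> {"fn": "apply_moves", "kwargs": {"moves": [[1,[0.001,0,0],0],[1,[0.001,0,0],0],[1,[0,0,0],0]]}}

```text
t: 20.93
tcp_pos: [0.6717, 0.0335, 0.1122]
tool_rot: [0.125, 0.696, -0.125, 0.696]
contact_force: [-1.7, 0.5, 3.5]
finger_gap: 0.0659
```

Contact at the expected height (5 N change). I release and rise.

>>> {"fn": "apply_moves", "kwargs": {"moves": [[0.2,[0,0,0],0],[-0.2,[0,0,0],0],[-0.7,[0,0,0],0],[-0.7,[0,0,0],0],[-0.7,[0,0,0],0],[-0.7,[-0.02,0,0],0],[-0.7,[-0.03,0,0],0],[-0.7,[-0.03,0,0],0],[-0.7,[-0.03,0,0],0]]}}

```text
t: 21.68
tcp_pos: [0.6714, 0.0336, 0.2226]
tool_rot: [0.125, 0.696, -0.125, 0.696]
contact_force: [0.4, -0.5, -1.4]
finger_gap: 0.0787
```

Run:
```python
from h import *
plan([.457,-.306,.2],5.4)
d=img('wrist');cv2.imwrite('pics/w10.png',d['frame']);W=cloud(d);rim(d,W,(.672,.034),.148,tol=.005,name='A wrist')
d=img('scene');W=cloud(d);rim(d,W,(.672,.034),.148,tol=.005,name='A scene')
cv2.imwrite('pics/s10.png',cv2.resize(d['frame'][120:330,130:330],None,fx=3,fy=3))
```

```text
t 21.68 tcp [0.6714 0.0336 0.2226] yaw 69.59 gap 0.0787 tilt -1.0 F [ 0.4 -0.5 -1.4] q [-0.02  0.57  1.3   0.    1.27 -1.23]
turn 64.19 (or -115.81 )  n>= 10
tool shift after turn (mm) [  22.7 -245.4  317.9]
tool shift now (mm) [  22.7 -393.   -82.5]
A wrist 1856 c [670.7  32.9] size [ 66.9 119.5] long yaw -20.37 z 0.149
A scene 387 c [670.4  34.2] size [ 69.1 122.5] long yaw -20.74 z 0.147
```

View pics/s10.png

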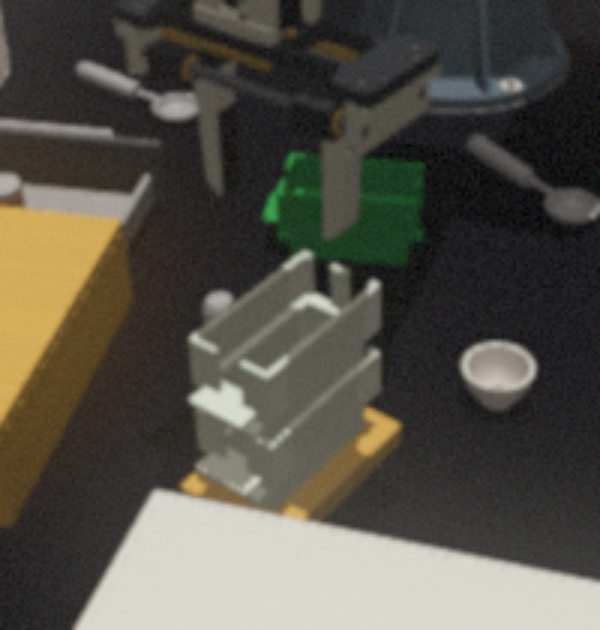

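Stacked cleanly: tier 58 mm, centre within about 1 mm. Next is the second jar.

>>> {"fn": "apply_moves", "kwargs": {"moves": [[-0.29,[0,0,0],6.42],[-0.29,[0,0,0],6.42],[-0.29,[0,0,0],6.42],[-0.29,[0,0,0],6.42],[-0.29,[0,0,0],6.42],[-0.29,[0,0,0],6.42],[-0.29,[0,0,0],6.42],[-0.29,[0,0,0],6.42],[-0.29,[0,0,0],6.42],[-0.29,[0,0,0],6.42]]}}

```text
t: 22.62
tcp_pos: [0.6714, 0.0336, 0.2206]
tool_rot: [0.477, 0.522, -0.478, 0.521]
contact_force: [0.1, -0.3, 0.0]
finger_gap: 0.0599
```

>>> {"fn": "apply_moves", "kwargs": {"moves": [[-0.29,[0,-0.0245,0.0317],0],[-0.29,[0,-0.0245,0.0317],0],[-0.29,[0,-0.0245,0.0317],0],[-0.29,[0,-0.0245,0.0317],0],[-0.29,[0,-0.0245,0.0317],0],[-0.29,[0,-0.0245,0.0317],0],[-0.29,[0,-0.0245,0.0317],0],[-0.29,[0,-0.0245,0.0317],0],[-0.29,[0,-0.0245,0.0317],0],[-0.29,[0,-0.0245,0.0317],0]]}}

```text
t: 23.45
tcp_pos: [0.4559, -0.3063, 0.221]
tool_rot: [0.476, 0.523, -0.476, 0.523]
contact_force: [0.3, 1.5, 0.4]
finger_gap: 0.0603
```

>>> {"fn": "apply_moves", "kwargs": {"moves": [[-0.29,[0.03,0,0],0],[-0.29,[0,0,0],0],[-0.29,[0,0,0],0]]}}

```text
t: 23.7
tcp_pos: [0.4567, -0.3044, 0.1905]
tool_rot: [0.476, 0.524, -0.476, 0.522]
contact_force: [0.4, 0.5, 0.7]
finger_gap: 0.0601
```

Run:
```python
from h import *
d=img('wrist');cv2.imwrite('pics/w11.png',d['frame']);W=cloud(d);jars(W)
plan([.457,-.307,.034],5.4)
```

```text
jar 455 mean [ 0.3897 -0.2751  0.0583] circ [ 390. -278.] 75.4
jar 916 mean [ 0.4571 -0.3075  0.0592] circ [ 457.  -308.3] 18.0
t 23.75 tcp [ 0.4576 -0.3043  0.1916] yaw 5.42 gap 0.0597 tilt -1.0 F [-0.   0.4 -0.3] q [-0.67  0.38  1.68  0.    1.08 -0.77]
turn 0.02 (or -179.98 )  n>= 1
tool shift after turn (mm) [157.6  -0.8   2.8]
tool shift now (mm) [157.6  -0.8   2.8]
```

View pics/w11.png

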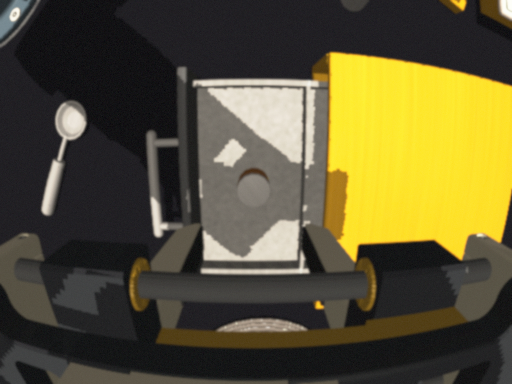

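>>> {"fn": "apply_moves", "kwargs": {"moves": [[-0.29,[0.03,-0.001,0.003],0],[-0.29,[0.03,0,0],0],[-0.29,[0.03,0,0],0],[-0.29,[0.03,0,0],0],[-0.29,[0.03,0,0],0],[-0.29,[0.009,0,0],0],[-0.29,[0,0,0],0]]}}

```text
t: 24.33
tcp_pos: [0.4568, -0.3069, 0.0316]
tool_rot: [0.475, 0.524, -0.476, 0.522]
contact_force: [0.5, -0.4, 1.2]
finger_gap: 0.0599
```

>>> {"fn": "apply_moves", "kwargs": {"moves": [[1,[0,0,0],0],[1,[0,0,0],0],[1,[0,0,0],0],[1,[0,0,0],0],[1,[0,0,0],0]], "force": 30}}

```text
t: 24.75
tcp_pos: [0.4574, -0.3086, 0.0339]
tool_rot: [0.476, 0.522, -0.476, 0.524]
contact_force: [0.4, 1.4, 8.7]
finger_gap: 0.0353
```

>>> {"fn": "apply_moves", "kwargs": {"moves": [[1,[-0.03,0,0],0],[1,[-0.03,0,0],0],[1,[-0.03,0,0],0],[1,[-0.03,0,0],0],[1,[-0.03,0,0],0],[1,[-0.03,0,0],0],[1,[-0.03,0,0],0],[1,[0,0,0],0]]}}

```text
t: 25.42
tcp_pos: [0.4583, -0.3094, 0.2489]
tool_rot: [0.476, 0.52, -0.476, 0.526]
contact_force: [0.2, -0.7, 0.4]
finger_gap: 0.0356
```

Run:
```python
from h import *
plan([.671,.0335,.23],-20.4)
d=img('wrist');cv2.imwrite('pics/w12.png',d['frame'])
```

```text
t 25.42 tcp [ 0.4583 -0.3094  0.2489] yaw 5.39 gap 0.0356 tilt -1.0 F [ 0.2 -0.7  0.4] q [-0.68  0.32  1.61  0.    1.2  -0.77]
turn 25.79 (or -154.21 )  n>= 4
tool shift after turn (mm) [  18.4   79.6 -395.6]
tool shift now (mm) [  18.4  243.8 -321.6]
```

View pics/w12.png

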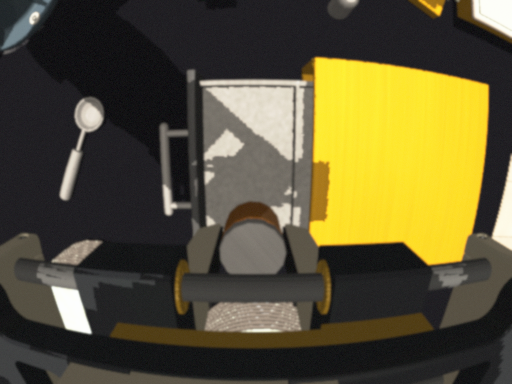

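>>> {"fn": "apply_moves", "kwargs": {"moves": [[1,[0,0,0],6.45],[1,[0,0,0],6.45],[1,[0,0,0],6.45],[1,[0,0,0],6.44],[1,[0,0.0062,-0.0305],0],[1,[0,0.0062,-0.0305],0],[1,[0,0.0062,-0.0305],0],[1,[0,0.0062,-0.0305],0],[1,[0,0.0062,-0.0305],0],[1,[0,0.0062,-0.0305],0]]}}

```text
t: 26.3
tcp_pos: [0.5554, -0.148, 0.2414]
tool_rot: [-0.58, -0.404, 0.581, -0.403]
contact_force: [1.1, 0.3, -0.8]
finger_gap: 0.0358
```

>>> {"fn": "apply_moves", "kwargs": {"moves": [[1,[0,0.0062,-0.0305],0],[1,[0,0.0062,-0.0305],0],[1,[0,0.0062,-0.0305],0],[1,[0,0.0062,-0.0305],0],[1,[0,0.0062,-0.0305],0],[1,[0,0.0062,-0.0305],0],[1,[0,0.0062,-0.0305],0],[1,[0,0,0],0],[1,[0,0,0],0]]}}

```text
t: 27.05
tcp_pos: [0.6702, 0.0366, 0.2407]
tool_rot: [-0.58, -0.405, 0.581, -0.404]
contact_force: [-0.8, -0.6, -0.7]
finger_gap: 0.0354
```

Run:
```python
from h import *
plan([.671,.0335,.12],-20.4)
d=img('wrist');cv2.imwrite('pics/w13.png',d['frame']);W=cloud(d);rim(d,W,(.672,.034),.148,tol=.005,name='A wrist')
```

```text
t 27.05 tcp [0.6702 0.0366 0.2407] yaw -20.29 gap 0.0354 tilt -1.0 F [-0.8 -0.6 -0.7] q [-0.01  0.56  1.28 -0.    1.31  0.34]
turn 0.11 (or -179.89 )  n>= 1
tool shift after turn (mm) [120.7   2.1   2.5]
tool shift now (mm) [120.7   2.1   2.5]
A wrist 1199 c [670.7  33.1] size [ 66.5 120.6] long yaw -20.24 z 0.149
```

View pics/w13.png

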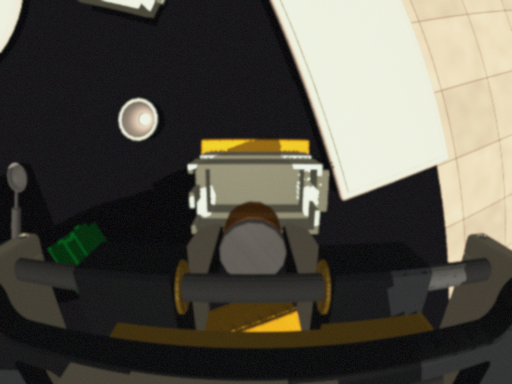

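>>> {"fn": "apply_moves", "kwargs": {"moves": [[1,[0.03,0.002,0.0025],0],[1,[0.03,0,0],0],[1,[0.03,0,0],0],[1,[0.025,0,0],0],[1,[0.01,0,0],0],[1,[0,0,0],0],[1,[0,0,0],0]]}}

```text
t: 27.68
tcp_pos: [0.6716, 0.0317, 0.1184]
tool_rot: [0.581, 0.403, -0.581, 0.403]
contact_force: [-0.0, 1.4, 0.0]
finger_gap: 0.0358
```

Run:
```python
from h import *
plan([.671,.0335,.101],-20.4)
```

```text
t 27.68 tcp [0.6716 0.0317 0.1184] yaw -20.44 gap 0.0358 tilt -1.0 F [-0.   1.4  0. ] q [-0.02  0.67  1.39 -0.    1.08  0.33]
turn -0.04 (or 179.96 )  n>= 1
tool shift after turn (mm) [17.4 -1.2 -1.5]
tool shift now (mm) [17.4 -1.2 -1.5]
```

>>> {"fn": "apply_moves", "kwargs": {"moves": [[1,[0.006,0,-0.001],0],[1,[0.005,0,0],0],[1,[0.003,0,0],0],[1,[0.002,0,0],0],[1,[0,0,0],0],[1,[0,0,0],0]]}}

```text
t: 28.18
tcp_pos: [0.6719, 0.0333, 0.1018]
tool_rot: [0.581, 0.404, -0.581, 0.404]
contact_force: [0.9, 0.8, -0.1]
finger_gap: 0.0356
```

>>> {"fn": "apply_moves", "kwargs": {"moves": [[1,[0.001,0,0],0],[1,[0,0,0],0],[-0.05,[0,0,0],0],[-0.05,[0,0,0],0],[-0.05,[0,0,0],0],[-0.05,[-0.02,0,0],0],[-0.05,[-0.03,0,0],0],[-0.05,[-0.03,0,0],0],[-0.05,[-0.03,0,0],0],[-0.05,[-0.02,0,0],0]]}}

```text
t: 29.02
tcp_pos: [0.6724, 0.0333, 0.2339]
tool_rot: [0.581, 0.403, -0.58, 0.404]
contact_force: [0.7, -0.4, -0.6]
finger_gap: 0.049
```

Run:
```python
from h import *
d=img('wrist');cv2.imwrite('pics/w14.png',d['frame']);W=cloud(d);rim(d,W,(.672,.034),.148,tol=.005,name='A wrist')
rim(d,W,(.594,.351),.07,tol=.005,name='B wrist')
print(tow(d,ctrl.look_for('jar1','wrist')[0]['at']))
plan([.594,.349,.2],47.4)
```

```text
A wrist 1751 c [670.5  33.1] size [ 66.5 120.9] long yaw -20.39 z 0.1489
B wrist 120 c [597.7 299.3] size [ 8.2 49.6] long yaw -33.39 z 0.0706
[0.67112671 0.03699329 0.12385836]
t 29.12 tcp [0.6733 0.0333 0.2348] yaw -20.4 gap 0.0489 tilt -1.0 F [ 0.2  0.2 -0.9] q [-0.02  0.56  1.28  0.    1.29  0.34]
turn -67.8 (or 112.2 )  n>= 10
tool shift after turn (mm) [  34.3  178.5 -272.2]
tool shift now (mm) [  34.3 -184.6 -268.2]
```

View pics/w14.png

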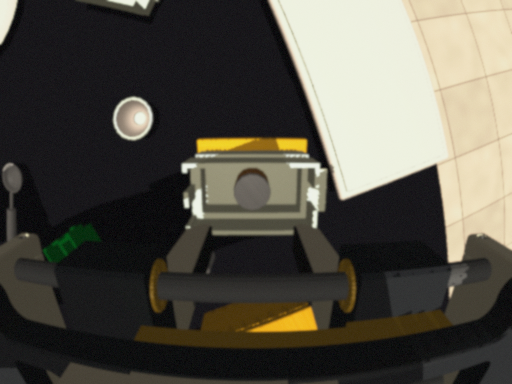

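The second jar stands in A, at (251,188). Next is caddy B.

>>> {"fn": "apply_moves", "kwargs": {"moves": [[-1,[0,0,0],-6.78],[-1,[0,0,0],-6.78],[-1,[0,0,0],-6.78],[-1,[0,0,0],-6.78],[-1,[0,0,0],-6.78],[-1,[0,0,0],-6.78],[-1,[0,0,0],-6.78],[-1,[0,0,0],-6.78],[-1,[0,0,0],-6.78],[-1,[0,0,0],-6.78]]}}

```text
t: 29.95
tcp_pos: [0.6714, 0.0333, 0.2292]
tool_rot: [0.255, 0.66, -0.255, 0.659]
contact_force: [-0.1, -0.3, 0.3]
finger_gap: 0.093
```

>>> {"fn": "apply_moves", "kwargs": {"moves": [[-1,[0,0.0178,-0.0272],0],[-1,[0,0.0178,-0.0272],0],[-1,[0,0.0178,-0.0272],0],[-1,[0,0.0178,-0.0272],0],[-1,[0,0.0178,-0.0272],0],[-1,[0,0.0178,-0.0272],0],[-1,[0,0.0178,-0.0272],0],[-1,[0,0.0178,-0.0272],0],[-1,[0,0.0178,-0.0272],0],[-1,[0,0.0178,-0.0272],0]]}}

```text
t: 30.78
tcp_pos: [0.5911, 0.3498, 0.2293]
tool_rot: [0.256, 0.659, -0.257, 0.658]
contact_force: [0.3, -0.3, -0.3]
finger_gap: 0.0929
```

>>> {"fn": "apply_moves", "kwargs": {"moves": [[-1,[0.03,0,0],0],[-1,[0,0,0],0],[-1,[0,0,0],0]]}}

```text
t: 31.03
tcp_pos: [0.5911, 0.3478, 0.1985]
tool_rot: [0.255, 0.66, -0.258, 0.658]
contact_force: [1.3, 0.2, -0.1]
finger_gap: 0.0932
```

Run:
```python
from h import *
d=img('wrist');cv2.imwrite('pics/w15.png',d['frame']);W=cloud(d)
rim(d,W,(.594,.349),.07,tol=.005,name='B wrist')
plan([.5935,.349,.034],47.4)
```

```text
B wrist 1253 c [593.4 348.6] size [ 66.5 120.3] long yaw -42.73 z 0.0711
t 31.08 tcp [0.592  0.3477 0.2002] yaw 47.37 gap 0.0929 tilt -1.0 F [ 0.1 -0.2  0.7] q [ 0.46  0.62  1.27 -0.    1.25 -0.36]
turn -0.03 (or 179.97 )  n>= 1
tool shift after turn (mm) [166.2   2.3   0.2]
tool shift now (mm) [166.2   2.3   0.2]
```

View pics/w15.png

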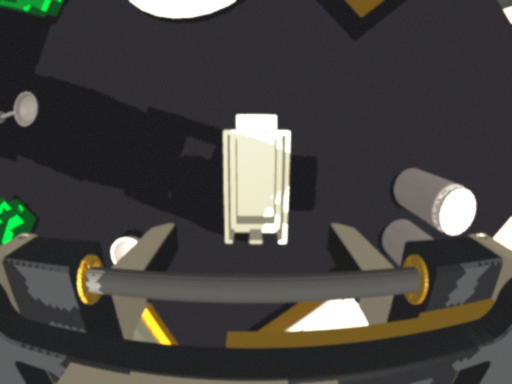

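>>> {"fn": "apply_moves", "kwargs": {"moves": [[-1,[0.03,0.002,0],0],[-1,[0.03,0,0],0],[-1,[0.03,0,0],0],[-1,[0.03,0,0],0],[-1,[0.03,0,0],0],[-1,[0.015,0,0],0],[-1,[0,0,0],0],[-1,[0,0,0],0]]}}

```text
t: 31.75
tcp_pos: [0.5943, 0.3496, 0.0367]
tool_rot: [0.257, 0.659, -0.257, 0.659]
contact_force: [0.4, -0.3, -0.0]
finger_gap: 0.0934
```

>>> {"fn": "apply_moves", "kwargs": {"moves": [[1,[0,0,0],0],[1,[0,0,0],0],[1,[0,0,0],0],[1,[0,0,0],0],[1,[0,0,0],0]], "force": 40}}

```text
t: 32.17
tcp_pos: [0.5937, 0.3501, 0.0365]
tool_rot: [0.257, 0.659, -0.257, 0.659]
contact_force: [0.4, -0.4, 4.4]
finger_gap: 0.0657
```

>>> {"fn": "apply_moves", "kwargs": {"moves": [[1,[-0.015,0,0],0],[1,[-0.03,0,0],0],[1,[-0.03,0,0],0],[1,[-0.03,0,0],0],[1,[-0.03,0,0],0],[1,[-0.03,0,0],0],[1,[-0.03,0,0],0],[1,[-0.03,0,0],0],[1,[-0.02,0,0],0],[1,[0,0,0],0]]}}

```text
t: 33.0
tcp_pos: [0.5944, 0.3505, 0.2867]
tool_rot: [0.259, 0.657, -0.255, 0.661]
contact_force: [-0.2, -0.8, -2.1]
finger_gap: 0.0659
```

Run:
```python
from h import *
plan([.671,.0335,.26],-110.3)
d=img('wrist');cv2.imwrite('pics/w16.png',d['frame'])
```

```text
t 33.0 tcp [0.5944 0.3505 0.2867] yaw 47.4 gap 0.0659 tilt -1.0 F [-0.2 -0.8 -2.1] q [ 0.47  0.56  1.16  0.    1.41 -0.36]
turn 157.7 (or -22.3 )  n>= 23
tool shift after turn (mm) [  26.1  270.9 -181.6]
tool shift now (mm) [  26.1 -181.8  270.8]
```

View pics/w16.png

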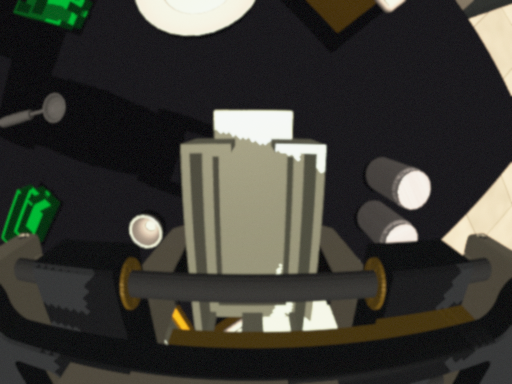

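>>> {"fn": "apply_moves", "kwargs": {"moves": [[1,[0,0,0],6.86],[1,[0,0,0],6.86],[1,[0,0,0],6.86],[1,[0,0,0],6.86],[1,[0,0,0],6.86],[1,[0,0,0],6.86],[1,[0,0,0],6.86],[1,[0,0,0],6.86],[1,[0,0,0],6.86],[1,[0,0,0],6.86]]}}

```text
t: 33.88
tcp_pos: [0.5927, 0.3495, 0.2782]
tool_rot: [-0.583, -0.398, 0.586, -0.398]
contact_force: [0.2, -0.4, -3.2]
finger_gap: 0.0657
```

>>> {"fn": "apply_moves", "kwargs": {"moves": [[1,[0,0,0],6.86],[1,[0,0,0],6.86],[1,[0,0,0],6.86],[1,[0,0,0],6.86],[1,[0,0,0],6.86],[1,[0,0,0],6.86],[1,[0,0,0],6.86],[1,[0,0,0],6.86],[1,[0,0,0],6.86],[1,[0,0,0],6.86]]}}

```text
t: 34.72
tcp_pos: [0.5927, 0.3495, 0.2782]
tool_rot: [-0.706, 0.001, 0.708, 0.0]
contact_force: [-0.1, -0.7, -2.4]
finger_gap: 0.0658
```

>>> {"fn": "apply_moves", "kwargs": {"moves": [[1,[0,0,0],6.86],[1,[0,0,0],6.86],[1,[0,0,0],6.8],[1,[0,0,0],0],[1,[0,0,0],0]]}}

```text
t: 35.13
tcp_pos: [0.5929, 0.3497, 0.2789]
tool_rot: [-0.695, 0.124, 0.697, 0.123]
contact_force: [-0.4, -0.9, -3.0]
finger_gap: 0.0656
```

Run:
```python
from h import *
plan([.671,.0335,.26],-110.3)
```

```text
t 35.13 tcp [0.5929 0.3497 0.2789] yaw -110.11 gap 0.0656 tilt -1.0 F [-0.4 -0.9 -3. ] q [0.47 0.57 1.17 0.   1.41 2.39]
turn 0.19 (or -179.81 )  n>= 1
tool shift after turn (mm) [  19.1  269.4 -183. ]
tool shift now (mm) [  19.1  270.  -182. ]
```

>>> {"fn": "apply_moves", "kwargs": {"moves": [[1,[0,0.027,-0.0182],0.2],[1,[0,0.027,-0.0182],0],[1,[0,0.027,-0.0182],0],[1,[0,0.027,-0.0182],0],[1,[0,0.027,-0.0182],0],[1,[0,0.027,-0.0182],0],[1,[0,0.027,-0.0182],0],[1,[0,0.027,-0.0182],0],[1,[0,0.027,-0.0182],0],[1,[0,0.027,-0.0182],0]]}}

```text
t: 35.97
tcp_pos: [0.6692, 0.0317, 0.2799]
tool_rot: [-0.696, 0.124, 0.696, 0.124]
contact_force: [-0.1, 0.4, -1.8]
finger_gap: 0.0659
```

>>> {"fn": "apply_moves", "kwargs": {"moves": [[1,[0.03,0,0],0],[1,[0.02,0,0],0],[1,[0,0,0],0],[1,[0,0,0],0]]}}

```text
t: 36.3
tcp_pos: [0.6688, 0.0333, 0.2297]
tool_rot: [-0.695, 0.125, 0.697, 0.125]
contact_force: [0.1, 0.6, -1.2]
finger_gap: 0.0658
```

Run:
```python
from h import *
plan([.671,.0335,.19],-110.35)
d=img('wrist');cv2.imwrite('pics/w17.png',d['frame'])
d=img('scene');cv2.imwrite('pics/s17.png',cv2.resize(d['frame'][120:330,130:330],None,fx=3,fy=3))
```

```text
t 36.3 tcp [0.6688 0.0333 0.2297] yaw -110.36 gap 0.0658 tilt -1.0 F [ 0.1  0.6 -1.2] q [-0.02  0.56  1.29  0.    1.29  1.91]
turn -0.01 (or 179.99 )  n>= 1
tool shift after turn (mm) [39.7 -1.  -2.1]
tool shift now (mm) [39.7 -1.  -2.1]
```

View pics/w17.png

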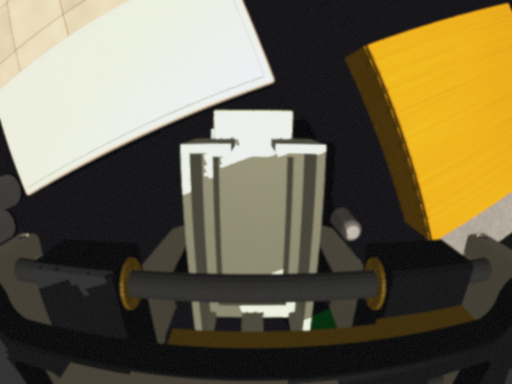

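View pics/s17.png

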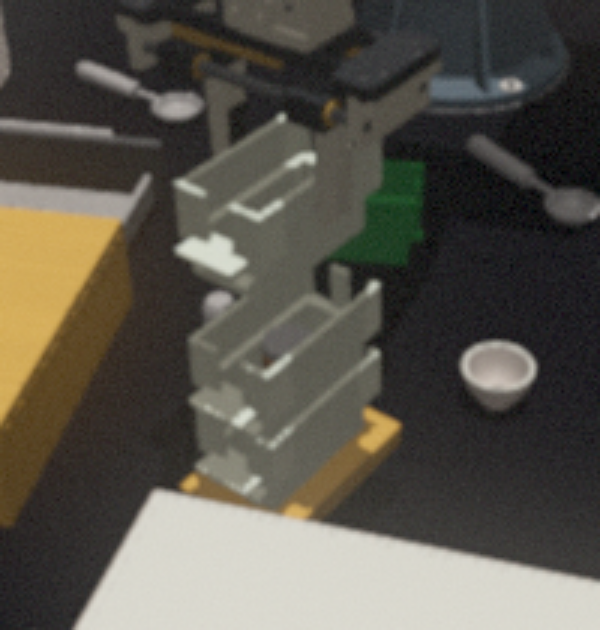

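>>> {"fn": "apply_moves", "kwargs": {"moves": [[1,[0.02,-0.001,-0.0025],0],[1,[0.012,0,0],0],[1,[0,0,0],0],[1,[0,0,0],0]]}}

```text
t: 36.73
tcp_pos: [0.6719, 0.0336, 0.1988]
tool_rot: [-0.696, 0.126, 0.696, 0.126]
contact_force: [0.3, -0.1, -2.0]
finger_gap: 0.0655
```

Run:
```python
from h import *
plan([.6713,.0334,.1725],-110.35)
```

```text
t 36.73 tcp [0.6719 0.0336 0.1988] yaw -110.48 gap 0.0655 tilt -1.0 F [ 0.3 -0.1 -2. ] q [-0.02  0.59  1.32 -0.    1.23  1.91]
turn -0.13 (or 179.87 )  n>= 1
tool shift after turn (mm) [26.3  0.3  0.5]
tool shift now (mm) [26.3  0.3  0.5]
```

>>> {"fn": "apply_moves", "kwargs": {"moves": [[1,[0.007,0,0],0],[1,[0.006,0,0],0],[1,[0.004,0,0],0],[1,[0.004,0,0],0],[1,[0.002,0,0],0],[1,[0.001,0,0],0],[1,[0,0,0],0]]}}

```text
t: 37.32
tcp_pos: [0.672, 0.0333, 0.1745]
tool_rot: [-0.696, 0.126, 0.696, 0.126]
contact_force: [-0.5, -0.5, -1.7]
finger_gap: 0.0658
```

>>> {"fn": "apply_moves", "kwargs": {"moves": [[1,[0.001,0,0],0],[1,[0.001,0,0],0],[1,[0,0,0],0]]}}

```text
t: 37.57
tcp_pos: [0.672, 0.0333, 0.1726]
tool_rot: [-0.696, 0.126, 0.696, 0.126]
contact_force: [-0.3, 0.1, -2.8]
finger_gap: 0.0662
```

>>> {"fn": "apply_moves", "kwargs": {"moves": [[1,[0.001,0,0],0],[1,[0.001,0,0],0],[1,[0,0,0],0]]}}

```text
t: 37.82
tcp_pos: [0.6722, 0.0334, 0.1723]
tool_rot: [0.696, -0.126, -0.695, -0.126]
contact_force: [-4.4, 0.4, 9.6]
finger_gap: 0.0658
```

Contact at the right height. Release and rise.

>>> {"fn": "apply_moves", "kwargs": {"moves": [[0.2,[-0.001,0,0],0],[-0.2,[0,0,0],0],[-0.7,[0,0,0],0],[-0.7,[0,0,0],0],[-0.7,[0,0,0],0],[-0.7,[-0.02,0,0],0],[-0.7,[-0.03,0,0],0],[-0.7,[-0.03,0,0],0],[-0.7,[-0.02,0,0],0]]}}

```text
t: 38.57
tcp_pos: [0.6726, 0.0333, 0.2745]
tool_rot: [0.697, -0.126, -0.695, -0.126]
contact_force: [-0.4, -0.6, 0.9]
finger_gap: 0.079
```

Run:
```python
from h import *
plan([.34,-.31,.2],5.4)
d=img('wrist');cv2.imwrite('pics/w18.png',d['frame']);W=cloud(d);rim(d,W,(.672,.034),.206,tol=.005,name='B wrist')
d=img('scene');W=cloud(d);rim(d,W,(.672,.034),.206,tol=.005,name='B scene')
cv2.imwrite('pics/s18.png',cv2.resize(d['frame'][100:310,130:330],None,fx=3,fy=3))
```

```text
t 38.57 tcp [0.6726 0.0333 0.2745] yaw -110.52 gap 0.079 tilt -1.0 F [-0.4 -0.6  0.9] q [-0.02  0.54  1.23  0.    1.37  1.91]
turn -115.92 (or 64.08 )  n>= 17
tool shift after turn (mm) [  73.6 -363.6  310.5]
tool shift now (mm) [ 73.6 438.2 191.3]
B wrist 1904 c [670.7  33. ] size [ 66.9 120.7] long yaw -20.76 z 0.2069
B scene 409 c [671.1  35. ] size [ 69.8 122.6] long yaw -21.91 z 0.2051
```

View pics/s18.png

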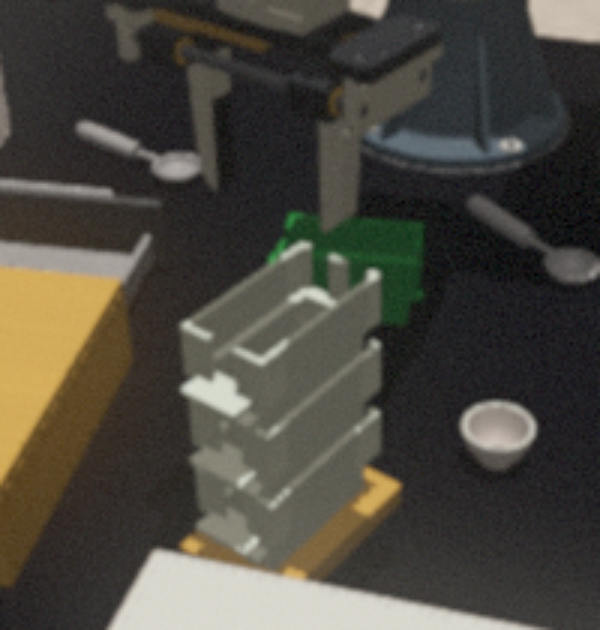

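Tower complete: tier z 0.207, centred, all lips aligned. Now the drawer.

>>> {"fn": "apply_moves", "kwargs": {"moves": [[0.4,[0,0,0],-6.82],[0.4,[0,0,0],-6.82],[0.4,[0,0,0],-6.82],[0.4,[0,0,0],-6.82],[0.4,[0,0,0],-6.82],[0.4,[0,0,0],-6.82],[0.4,[0,0,0],-6.82],[0.4,[0,0,0],-6.82],[0.4,[0,0,0],-6.82],[0.4,[0,0,0],-6.82]]}}

```text
t: 39.5
tcp_pos: [0.6717, 0.0333, 0.2701]
tool_rot: [-0.645, -0.288, 0.647, -0.287]
contact_force: [-0.1, 0.1, -0.5]
finger_gap: 0.0281
```

>>> {"fn": "apply_moves", "kwargs": {"moves": [[0.4,[0,0,0],-6.82],[0.4,[0,0,0],-6.82],[0.4,[0,0,0],-6.82],[0.4,[0,0,0],-6.82],[0.4,[0,0,0],-6.82],[0.4,[0,0,0],-6.82],[0.4,[0,0,0],-6.82],[0.4,[0,0,0],0]]}}

```text
t: 40.17
tcp_pos: [0.6717, 0.0333, 0.2702]
tool_rot: [0.474, 0.525, -0.475, 0.524]
contact_force: [-0.4, -0.1, -0.5]
finger_gap: 0.0279
```

Run:
```python
from h import *
plan([.3477,-.3111,.16],5.4)
```

```text
t 40.17 tcp [0.6717 0.0333 0.2702] yaw 5.73 gap 0.0279 tilt -1.0 F [-0.4 -0.1 -0.5] q [-0.02  0.54  1.23 -0.    1.37 -0.12]
turn 0.33 (or -179.67 )  n>= 1
tool shift after turn (mm) [ 110.7 -354.8  312.4]
tool shift now (mm) [ 110.7 -356.6  310.4]
```

>>> {"fn": "apply_moves", "kwargs": {"moves": [[0.4,[0,-0.0297,0.0259],0.3],[0.4,[0,-0.0297,0.0259],0],[0.4,[0,-0.0297,0.0259],0],[0.4,[0,-0.0297,0.0259],0],[0.4,[0,-0.0297,0.0259],0],[0.4,[0,-0.0297,0.0259],0],[0.4,[0,-0.0297,0.0259],0],[0.4,[0,-0.0297,0.0259],0],[0.4,[0,-0.0297,0.0259],0],[0.4,[0,-0.0297,0.0259],0]]}}

```text
t: 41.0
tcp_pos: [0.3978, -0.2521, 0.2711]
tool_rot: [0.478, 0.521, -0.478, 0.521]
contact_force: [0.8, -0.8, -0.6]
finger_gap: 0.0281
```

>>> {"fn": "apply_moves", "kwargs": {"moves": [[0.4,[0,-0.0297,0.0259],0],[0.4,[0,-0.0297,0.0259],0],[0.4,[0.03,0,0],0],[0.4,[0.03,0,0],0],[0.4,[0.03,0,0],0],[0.4,[0.02,0,0],0],[0.4,[0,0,0],0]]}}

```text
t: 41.58
tcp_pos: [0.3432, -0.3065, 0.1578]
tool_rot: [0.478, 0.523, -0.478, 0.518]
contact_force: [-0.4, 0.7, -0.5]
finger_gap: 0.0281
```

Run:
```python
from h import *
d=img('wrist');cv2.imwrite('pics/w19.png',d['frame']);W=cloud(d)
z=W[...,2];e=(W[...,:2]-CH)@AX;dy=(W[...,:2]-CH)@AY
M=(e<-.295)&(e>-.34)&(abs(dy)<.05)&(z>.04)&(z<.062)
print(M.sum(),np.percentile(e[M],[2,50,98]),z[M].max())
p=CH+AX*-.310
plan([p[0],p[1],.036],5.4)
```

```text
1282 [-0.31499782 -0.30908946 -0.296745  ] 0.058822290080165596
t 41.63 tcp [ 0.3441 -0.3073  0.1601] yaw 4.93 gap 0.028 tilt -1.0 F [0.1 0.5 0.7] q [-0.83  0.27  1.93 -0.    0.95 -0.92]
turn -0.47 (or 179.53 )  n>= 1
tool shift after turn (mm) [124.1   3.5   4.5]
tool shift now (mm) [124.1   3.5   4.5]
```

View pics/w19.png

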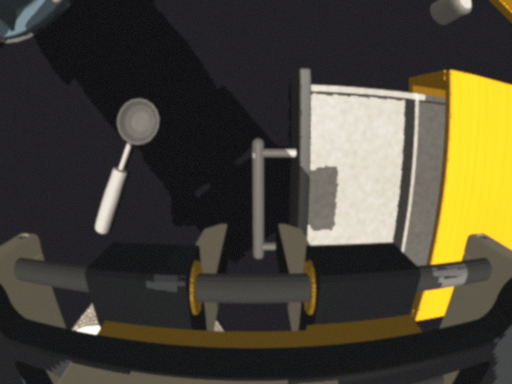

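The compartment is empty and the bar sits between the fingers. I pinch and push.

>>> {"fn": "apply_moves", "kwargs": {"moves": [[0.4,[0.03,0.0035,0.004],-0.5],[0.4,[0.03,0,0],0],[0.4,[0.03,0,0],0],[0.4,[0.03,0,0],0],[0.4,[0,0,0],0],[1,[0,0,0],0],[1,[0,0,0],0],[1,[0,0,0],0],[1,[0,0,0],0]]}}

```text
t: 42.38
tcp_pos: [0.3497, -0.3128, 0.0437]
tool_rot: [0.475, 0.523, -0.475, 0.525]
contact_force: [-0.4, 1.5, 8.9]
finger_gap: 0.0098
```

>>> {"fn": "apply_moves", "kwargs": {"moves": [[1,[0,0.015,0],0],[1,[0,0.015,0],0],[1,[0,0.015,0],0],[1,[0,0.015,0],0],[1,[0,0.015,0],0],[1,[0,0.015,0],0],[1,[0,0.015,0],0],[1,[0,0.015,0],0],[1,[0,0.012,0],0],[1,[0,0.005,0],0]]}}

```text
t: 43.22
tcp_pos: [0.4875, -0.2998, 0.0437]
tool_rot: [0.475, 0.522, -0.475, 0.526]
contact_force: [-0.2, -5.4, 3.5]
finger_gap: 0.0095
```

Run:
```python
from h import *
s=ctrl.get_state();print((s['tcp_pos'][:2]-CH)@AX+.165)
plan()
```

```text
-0.0047289945545334056
t 43.22 tcp [ 0.4875 -0.2998  0.0437] yaw 5.65 gap 0.0095 tilt -1.0 F [-0.2 -5.4  3.5] q [-0.63  0.62  1.72 -0.    0.8  -0.73]
```

>>> {"fn": "apply_moves", "kwargs": {"moves": [[1,[0,0.004,0],0],[1,[0,0.003,0],0],[1,[0,0.002,0],0],[1,[0,0,0],0],[1,[0,0,0],0]]}}

```text
t: 43.63
tcp_pos: [0.4922, -0.2993, 0.0437]
tool_rot: [0.473, 0.524, -0.476, 0.524]
contact_force: [-17.2, -8.7, 12.8]
finger_gap: 0.0097
```

Run:
```python
from h import *
s=ctrl.get_state();print((s['tcp_pos'][:2]-CH)@AX+.165)
plan()
```

```text
1.904232916177806e-05
t 43.63 tcp [ 0.4922 -0.2993  0.0437] yaw 5.65 gap 0.0097 tilt -1.0 F [-17.2  -8.7  12.8] q [-0.63  0.63  1.71 -0.    0.81 -0.72]
```

Shut: -17 N against the stop, travel about 0. I release and rise straight up, then check everything.

>>> {"fn": "apply_moves", "kwargs": {"moves": [[1,[0,-0.001,0],0],[0.4,[0,0,0],0],[0.4,[0,0,0],0],[0.4,[0,0,0],0],[0.4,[0,0,0],0]]}}

```text
t: 44.05
tcp_pos: [0.4935, -0.2976, 0.0422]
tool_rot: [0.475, 0.524, -0.475, 0.524]
contact_force: [0.0, -0.5, -0.7]
finger_gap: 0.0266
```

>>> {"fn": "apply_moves", "kwargs": {"moves": [[0.4,[-0.03,0,0],0],[0.4,[-0.03,0,0],0],[0.4,[-0.03,0,0],0],[0.4,[-0.03,0,0],0],[0.4,[-0.03,0,0],0],[0.4,[0,-0.03,0.03],0],[0.4,[0,-0.03,0.03],0],[0.4,[0,-0.03,0.03],0],[0.4,[0,-0.03,0],0],[0.4,[0,0,0],0]]}}

```text
t: 44.88
tcp_pos: [0.3802, -0.3984, 0.1916]
tool_rot: [0.476, 0.524, -0.476, 0.523]
contact_force: [-0.2, 1.0, -0.3]
finger_gap: 0.0278
```

Run:
```python
from h import *
plan()
for n in ['wrist','top','scene']:
    d=img(n);W=cloud(d);cv2.imwrite(f'pics/{n}20.png',d['frame'])
    z=W[...,2];e=(W[...,:2]-CH)@AX;dy=(W[...,:2]-CH)@AY
    M=(e<-.14)&(e>-.34)&(abs(dy)<.05)&(z>.045)&(z<.062)
    if M.sum(): print(n,'bar',M.sum(),np.percentile(e[M],[2,50,98]))
    if n!='wrist': rim(d,W,(.672,.034),.206,tol=.005,name='B '+n); print([(l,tow(d,o['at']).round(3).tolist()) for l in ['ramekin','shaker','jar1'] for o in ctrl.look_for(l,n)[:3]])
```

```text
t 44.88 tcp [ 0.3802 -0.3984  0.1916] yaw 5.44 gap 0.0278 tilt -1.0 F [-0.2  1.  -0.3] q [-0.89  0.38  1.68 -0.    1.08 -0.99]
wrist bar 1118 [-0.17157998 -0.16670961 -0.1426502 ]
top bar 150 [-0.17017903 -0.16407403 -0.1429744 ]
B top 202 c [671.8  36.1] size [ 66.7 120.9] long yaw -20.59 z 0.2058
[('ramekin', [0.559, 0.162, 0.015])]
B scene 419 c [670.3  34. ] size [ 69.9 123.6] long yaw -21.19 z 0.2048
[('ramekin', [0.545, 0.164, 0.026])]
```

View pics/top20.png

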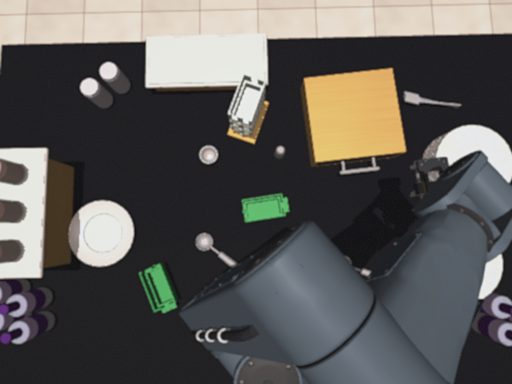

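View pics/scene20.png

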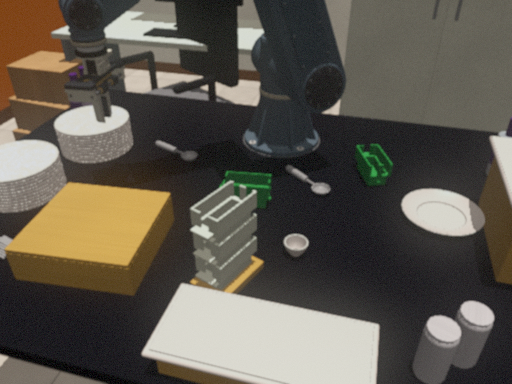

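The top and scene views show the drawer shut (bar at -0.165 ± 0.002), the tower level at z 0.205–0.206, the bowl at (208,155) and the shaker at (280,152) where they were. The arm is clear, so I hand in.

```bash
python3 -c "
from plant import ctrl
print(ctrl.finish_job())"
```

```text
the job is handed in; nothing more can be done
None
```

The honey tower is set up and the job was handed in at about 45 s; no verdict was reported.

**What I did:**
- I pulled the drawer to its stop, where the wrist force rose to 59 N at a travel of about 0.147 m by my measure.
- There were two jars and two loose white caddies. One jar went into the base and the other into the first caddy; the top caddy is empty.
- I stacked both caddies on the base with their lips over its lip, then pushed the drawer shut.

**Last checks:**
- **Tower:** the top rim is at z 0.205–0.206 m, as two 58 mm tiers should be. It is within about 2 mm and 1° of the base.
- **Drawer:** it is shut to about 2 mm.
- **Bowl and shaker:** both look standing and in place in the last pictures. The network found the bowl there to within about 2 mm, but it did not report the shaker, so I checked that by eye only.
- **Jars:** each showed standing in its caddy right after I placed it. They are hidden inside the closed tower, so I could not look at them again at the end.

**Disagreements:** the top camera read about 3 mm more in y than the wrist camera. I placed the caddies by the wrist and scene readings. My first move call used millimetres instead of metres; the rows were capped and nothing was touched.

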